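# Hang and lock a shelf bracket on the bare slotted post

### The arm

A 6-joint arm with a two-finger parallel gripper is mounted at the origin on the work surface. World frame = base frame: x ahead of the robot, y to its left, z up, the work surface at z = 0. Lengths are in mm, angles in rad, forces in N, time in s.
With the tool pointing down it reaches from about 275 to 750 mm from the base axis. Payload 10.2 kg.
Tool frame: the origin (TCP) lies midway between the tips of the shut fingers; the grasp point (between the pads) lies r.grip_depth behind it (r.grip_depth is the distance from the TCP to the grasp point, in mm); z points along the fingers, y is the direction in which the jaws open and shut (so a half turn about z gives the same grasp; the last joint's range is limited). The gripper opens to 88 mm and grips with 3 to 60 N. Pads are 18 mm wide; open, the fingers measure 123 mm over their backs; the gripper's body (75 mm by 187 mm) begins 45 mm behind the grasp point.
Start: joints at [-1.459, 0.313, 1.498, -0, 1.331, -0.223], TCP at [172.492, -495.861, 238.72] pointing down, gripper open.
Joint ranges: [-2.94, 2.94], [-0.97, 2.17], [0.19, 2.56], [-1.23, 4.37], [0.02, 3.11], [-2.88, 2.88]. Speed limits (rad/s): [2.39, 2.39, 3.01, 3.14, 3.14, 3.14].

### API

Orientations are given as a 3x3 rotation matrix whose columns are the frame's x, y, z axes.
In Python, from station import readout, snapshot, camera_params, r gives the robot as it stands. The module is installed in compiled form; this text tells all that it offers.
- The arm moves only by the shell command python3 -m handwheel 'ROWS'. ROWS is JSON, a list of rows, each an object of numbers: "dx", "dy", "dz": the shift along the tool's x, y, z in units of 25 mm (1.0 is 25 mm); "roll": the turn about the tool's z in units of 5 degrees (1.0 is 5 degrees); "fingers": the gripper command: -1 is shut, 1 is fully open, values between are in proportion. In form: [{"dx": .., "dy": .., "dz": .., "roll": .., "fingers": ..}, ...]. A call has 1 to 5 rows; each row is the pose to reach, as a shift and turn from the pose commanded when the call began, along the tool's axes at that moment; what a row does not reach only later rows make up. A row lasts 1/10 s, in which the tool goes at most 50 mm and 8.59 degrees, less where a joint would pass 70% of its speed; a pose out of reach is approached as far as the arm can. A call with a gripper value outside its range is refused whole. The fingers move at their own pace and stop on an object; the grip force is fixed at half the most. Time passes only in rows, so rows that repeat a pose let the fingers close. It gives the time, the measured TCP pose, the force and the opening at its end, in the units of the state.
- readout.get_obs(): the state, without advancing time (a new reading comes with each control period).
- snapshot(name): name is "side" or "top" or "wrist"; returns (picture, depth): 420x560x3 uint8, red, green, blue; 420x560 float32, mm along the optical axis (not along the pixel's ray), 0 where there is no reading.
- camera_params(name): a dict with "fovy" (degrees; the focal length in pixels is half the picture's height over the tangent of half this angle, whatever the lens; pixels are square), "cx", "cy" (the principal point, pixels), "eye" and "attitude" of the camera in the world. Camera axes: x right, y up, looking along -z (the intrinsics and any distortion apply to the point x, -y, -z); pixel columns grow to the right and rows downward; lengths in mm; the calibration is good to about 2 mm. A picture is of the moment at which its call begins: read the wrist's pose just before it. camera_params takes no time and is no camera call; for the wrist camera it gives the pose at the moment of the call.
- r.close_job(): hands the job in, once; it reports no verdict.
The state is a dict: "time": time; "qpos": joint angles; "joint_vel": joint speeds; "tau": joint torques, N m; "position": TCP position; "orientation": TCP orientation; "ft_force": force on the tool from outside, world axes, zero at the start; "ft_torque": the same for the moment, N m; "finger_gap": finger opening in mm.
Only numpy, scipy, OpenCV 4.12 (cv2) and the standard library are available. Lean on these libraries where they do the work, as an engineer would, in place of code of your own. Each camera call takes 0.05 s, during which the arm holds its last target.

### The job

Hang the loose blue shelf bracket on the bare slotted post: hook both of its tabs into the two slots between the black sprung stop and the red catch, then press it down until the red catch springs out over its end plate and holds it, and let go. Find the slots by feel with a light hand: never ram or lean hard on the post, and never drop or throw the bracket. Leave the moulds, the basket and the brush where they are.

Things in the scene. Friction and masses are not known exactly. Their poses are not given: they have to be found in the camera images.
- bracket: Loose blue shelf bracket, 0.26 to 0.46 kg, standing upright on the table. Origin: underside, mid-width, at the end plate's back face. Arm along its -x: a plain bar 130 mm long (x 0 to -130), 16 wide (y), 62 high (z 0 to 62), centre of mass near x = -60. End plate at its root: x -5 to 0, 36 mm wide, as high as the arm. Two hooked steel tabs stick out to +x (see tab_low).
- tab_low (a point): Middle of the outer end of the bracket's lower tab (bracket x = 12.5, z = 16 mm). Lower tab z = 6 to 26, upper tab z = 38 to 58, both 12.5 mm long in x, 8 mm wide. Each is a hook: the upper 8 mm is the neck joined to the plate; at the outer end (x = 6.5 to 12.5) a tongue hangs 12 mm below the neck. Tongues are rounded (3 mm) at top and bottom.
- press_spot (a point): Point on top of the bracket's arm, on its centre line, 24 mm from the end plate's back face: a good place to press down. Pressing far out on the arm makes the tabs jam in the slots.
- post: Bare post fixed to the table, 190 mm tall, 46 wide, foot 120 x 100 x 8 mm. Origin: on the table under its middle. Slotted face towards its -x, at x = -22: a white strip 4 mm thick, 40 wide, free space behind. The strip with slots, stop and catch sits up to 12 mm lower or higher than nominal: not in any measured pose, to be seen or felt. All heights told for them are nominal and shift together.
- slot_low (a point): Nominal centre of the lower slot to use, on the slotted face. Slots are 13 mm wide, 24 mm high, on the face's centre line. Nominal lower edges at z = 116 (this one) and 148 mm, the two to use; a spare one at 52. With the bracket square and centred, the tabs pass in while its origin is at z = 110 to 114 nominal (4 mm window); the end plate must then come within 2.5 mm of the face.
- locked_place (a point): Nominal place of the bracket's origin once locked, on the slotted face: post z = 100 mm. On the way down from hooking at about 112, the underside meets the sprung stop at 104, the catch springs out at 100, and the tab necks strike the slots' lower edges hard at 98 (all nominal).
- post_fitted: The other post, same in shape, fixed, with an identical blue bracket already locked on it (arm sticking out 130 mm from the face along its -x, z = 100 to 162 mm). Origin: on the table under its middle. Obstacle and example only.
- catch (a joint): Red sprung catch on the bare post: two prongs 8 mm wide, 12 mm either side of the centre line, z = 162 to 170 nominal, sticking 6 mm out of the face. Value in m: 0 = fully out, 0.006 = flush. 1.2 N to start, 2.4 N flush. The end plate pushes it in on hooking; with the bracket fully down it springs out over the plate's top edge and holds it.
- stop (a joint): Black sprung stop on the bare post, 30 mm wide, reaching 16 mm out of the face (its grey base 18), top at z = 104 nominal when free. Value in m: 0 = free, about 0.004 with the bracket locked, 0.006 at the hard end. 4.5 N to start, 10 N at the locked depth: more than the bracket's weight, so it must be pressed; with friction, 12 to 20 N close to the end plate is enough.
- mould_tall: White empty cheese mould, a cup 90 mm wide and 100 mm tall, loose; origin under its centre. Leave alone.
- mould_low: White empty cheese mould, a cup 100 mm wide and 70 mm tall, loose; origin under its centre. Leave alone.
- basket: Blue open plastic basket 160 x 120 x 55 mm, loose; origin under its centre. Leave alone.
- brush: Hand brush lying on the table, loose. Leave alone.

How it is judged (in metres and radians):
On the way, in this order (a step that is already met when the one before it is completed fails the run):
1. bracket lifted off the table (height (world z) of bracket above 0.05 m), for 0.1 s.
2. tabs through the slots: end plate close to the post's face, not yet down (x of bracket in the frame of post above -0.0255 m and y of bracket in the frame of post between -0.006 and 0.006 m and z of bracket in the frame of post between 0.088 and 0.13 m and angle between the x axis of bracket and the x axis of post, either way round below 0.12 rad and value of joint catch above 0.002 m and value of joint stop below 0.0022 m), for 0.1 s.
3. pressed down and locked: stop pressed in, catch sprung out over the end plate (value of joint stop above 0.0028 m and value of joint catch below 0.0012 m and x of bracket in the frame of post above -0.0265 m), for 0.2 s.
At the end, for the whole second after the job is handed in: Bracket at rest, released, on the bare post: tabs hooked, end plate within 4 mm of the slotted face and 6 mm of its centre line, arm level within 6 and square within 7 degrees, stop pressed in at least 2.8 mm, red catch within 1.2 mm of fully out, above the end plate (all of step 3 and x of bracket in the frame of post below -0.018 m and y of bracket in the frame of post between -0.006 and 0.006 m and z of bracket in the frame of post between 0.085 and 0.117 m and angle between bracket's own z axis and vertical below 0.11 rad and angle between the x axis of bracket and the x axis of post, either way round below 0.12 rad and linear speed of bracket below 0.02 m/s); the robot touches nothing.
It fails at once if the bracket or the post is forced: more than 110 N between bracket and post (contact force between bracket and post above 110 N).
It fails at once if the robot leans on the post: more than 30 N between arm or fingers and post (contact force between any of the fingers, the arm and post above 30 N).
It fails at once if the bracket is dropped or thrown (linear speed of bracket above 1 m/s).
It fails at once if a mould, the basket or the brush is moved more than 30 mm (distance of any of mould_tall, mould_low, basket, brush from where it was at the start of the episode above 0.03 m).
It also fails if it takes over 72 s, if anything falls off the work surface, if the arm or the gripper's body presses on something with over 40 N, if the wrist force passes 120 N, or if a joint passes its speed limit or range.

## Working session

There is one attempt and no reset: what is moved stays moved. The work goes in short steps, Python scripts to look and compute and a shell command to move; the robot and the scene stay as the last step left them, time stands still between calls to the robot, and variables do not carry over. Pictures are saved under pics/ and viewed, and the job is handed in when it is done.

```bash
mkdir -p pics; ls
cat > h.py <<'E'
import numpy as np, cv2
from station import readout, snapshot, camera_params, r
def save(name, fn):
    im,d=snapshot(name); cv2.imwrite('pics/'+fn+'.png',im[:,:,::-1]); np.save('pics/'+fn+'.npy',d); 
    import json; p=camera_params(name); json.dump({k:np.asarray(v).tolist() for k,v in p.items()},open('pics/'+fn+'.json','w'),default=str)
    return im,d,p
E
python3 - <<'E'
from h import *
o=readout.get_obs(); print(o)
print(r.grip_depth)
for n in ('side','top','wrist'):
    print(n, camera_params(n)); save(n,n+'0')
print(camera_params('side').keys())
E
```

```text
pics
{'time': 0.0, 'qpos': array([-1.45938262e+00,  3.13420481e-01,  1.49843114e+00,  1.58888141e-06,
        1.33102981e+00, -2.23394327e-01]), 'joint_vel': array([-0.00042448,  0.00129939,  0.00029703, -0.00092701,  0.00129294,
       -0.00149033]), 'tau': array([-7.04560516e-04, -4.02215445e+01, -2.52271020e+01,  6.93533826e-02,
        3.52990266e-02, -1.11893605e-04]), 'position': array([ 172.47141457, -495.5930017 ,  238.17842327]), 'orientation': array([[ 9.44473548e-01,  3.28587427e-01, -1.41756188e-04],
       [ 3.28587332e-01, -9.44472723e-01,  1.28095355e-03],
       [ 2.87020378e-04, -1.25640603e-03, -9.99999170e-01]]), 'ft_force': array([-0.1589155 ,  0.40890543,  0.40549665]), 'ft_torque': array([-0.01365168,  0.02668373, -0.01848385]), 'finger_gap': 88.04072969839311}
18.700000000000003
side {'fovy': 56.72982479488862, 'cx': 280.2910738725801, 'cy': 215.09653274462673, 'eye': array([261.17448769, 670.77709808, 584.21899104]), 'attitude': array([[-0.93034036,  0.17257019, -0.32355268],
       [-0.36645219, -0.46977882,  0.80313178],
       [-0.01340159,  0.8657525 ,  0.50029292]])}
top {'fovy': 55.0666343268974, 'cx': 284.5275827472728, 'cy': 205.39020825614733, 'eye': array([ 484.6791993 ,  -52.77640698, 1156.6220021 ]), 'attitude': array([[ 0.02810771,  0.99579189, -0.08722652],
       [-0.99960131,  0.02776652, -0.00512261],
       [-0.00267907,  0.08733573,  0.99617533]])}
wrist {'fovy': 61.3358884093028, 'cx': 278.7799385407315, 'cy': 208.0153121134962, 'eye': array([ 248.80325472, -470.87144099,  384.42613647]), 'attitude': array([[ 3.28547566e-01,  8.97491933e-01,  2.94218843e-01],
       [-9.44487037e-01,  3.12482145e-01,  1.01484706e-01],
       [-8.56430003e-04, -3.11228437e-01,  9.50334745e-01]])}
dict_keys(['fovy', 'cx', 'cy', 'eye', 'attitude'])
```

View pics/side0.png

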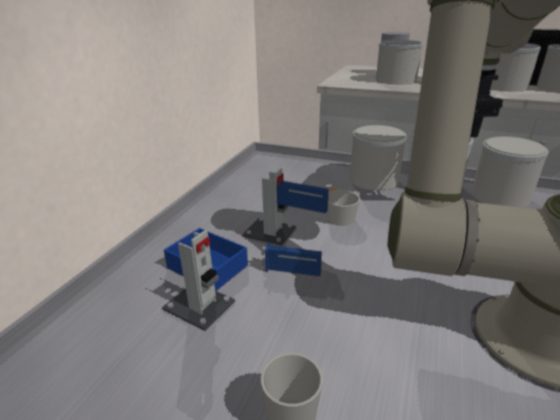

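View pics/top0.png

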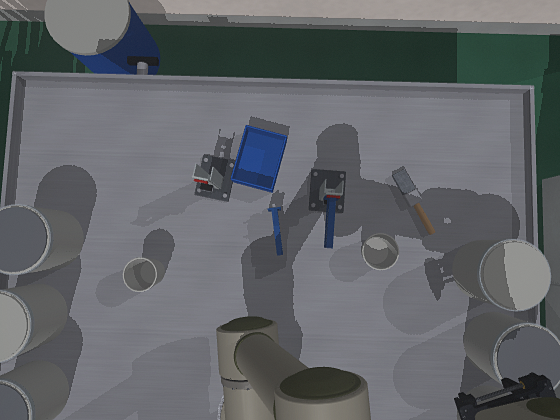

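View pics/wrist0.png

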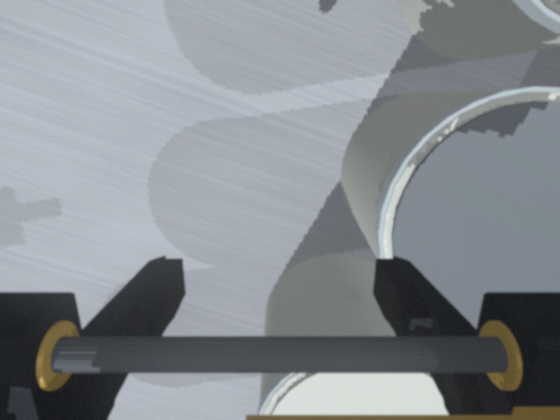

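```bash
cat >> h.py <<'E'
def world(d,p,uv=None):
    f=d.shape[0]/2/np.tan(np.radians(p['fovy'])/2)
    if uv is None:
        v,u=np.mgrid[:d.shape[0],:d.shape[1]].astype(float)
    else: u,v=uv
    P=np.stack([(u-p['cx'])/f*d,-(v-p['cy'])/f*d,-d],-1)
    return P@np.asarray(p['attitude']).T+np.asarray(p['eye'])
def load(fn):
    import json
    im=cv2.imread('pics/'+fn+'.png')[:,:,::-1]; d=np.load('pics/'+fn+'.npy'); p=json.load(open('pics/'+fn+'.json'))
    return im,d,p
def crop(fn,x0,y0,x1,y1,s,out):
    im=cv2.imread('pics/'+fn+'.png')[y0:y1,x0:x1]; cv2.imwrite('pics/'+out+'.png',cv2.resize(im,None,fx=s,fy=s,interpolation=cv2.INTER_CUBIC))
E
python3 - <<'E'
from h import *
im,d,p=load('top0'); W=world(d,p)
for n,(u,v) in dict(table=(300,300),table2=(150,120),bracket=(278,235),fit=(329,225),posttop=(208,178),foot=(226,197),cup=(140,262)).items():
    print(n,W[v,u].round(1),im[v,u])
crop('top0',180,110,360,270,4.4,'topc'); crop('side0',150,160,350,330,4,'sidec')
E
```

```text
table [319.6 -97.9   3.5] [124 123 132]
table2 [827.2 356.   -1.2] [123 124 131]
bracket [499.5 -31.7  61.3] [37 52 83]
fit [ 526.4 -159.   159.2] [36 52 85]
posttop [656.1 172.9  22.2] [92 96 99]
foot [604.7 121.5   8.6] [75 76 81]
cup [415.  346.6  38.5] [110 110 110]
```

View pics/topc.png

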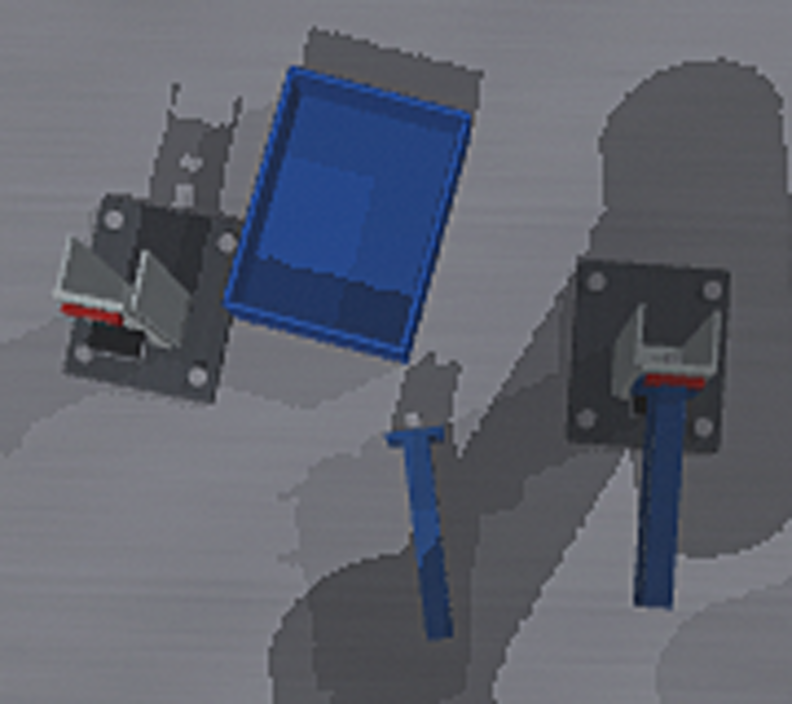

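View pics/sidec.png

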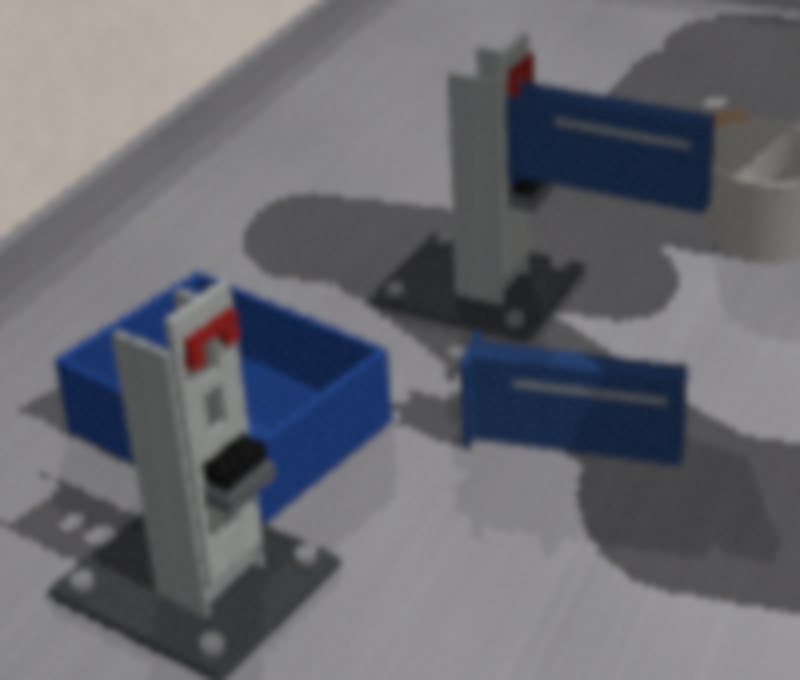

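Run:
```python
from h import *
crop('side0',175,225,235,325,6,'sp')
im,d,p=load('side0'); W=world(d,p)
np.set_printoptions(suppress=True,linewidth=200)
for v in range(232,300,3):
    print(v,[(u,)+tuple(W[v,u].round(0).astype(int))+(int(im[v,u,0]),int(im[v,u,2])) for u in (192,196,199,202,205,208,211)])
# table check
print(W[330,150].round(1),W[360,400].round(1),W[300,290].round(1))
```

```text
232 [(192, np.int64(783), np.int64(-22), np.int64(55), 77, 128), (196, np.int64(777), np.int64(-30), np.int64(51), 92, 123), (199, np.int64(775), np.int64(-41), np.int64(45), 52, 104), (202, np.int64(765), np.int64(-39), np.int64(48), 125, 133), (205, np.int64(628), np.int64(145), np.int64(189), 140, 140), (208, np.int64(743), np.int64(-33), np.int64(57), 70, 113), (211, np.int64(786), np.int64(-111), np.int64(1), 105, 133)]
235 [(192, np.int64(780), np.int64(-16), np.int64(50), 33, 106), (196, np.int64(656), np.int64(135), np.int64(170), 103, 105), (199, np.int64(631), np.int64(161), np.int64(191), 148, 150), (202, np.int64(627), np.int64(157), np.int64(190), 135, 135), (205, np.int64(626), np.int64(148), np.int64(184), 132, 130), (208, np.int64(744), np.int64(-33), np.int64(47), 65, 87), (211, np.int64(733), np.int64(-31), np.int64(51), 17, 74)]
238 [(192, np.int64(779), np.int64(-13), np.int64(43), 86, 123), (196, np.int64(632), np.int64(169), np.int64(189), 143, 142), (199, np.int64(630), np.int64(163), np.int64(185), 134, 133), (202, np.int64(628), np.int64(157), np.int64(182), 
[... 8136 characters left out ...]
77), np.int64(57), 133, 132), (205, np.int64(631), np.int64(168), np.int64(50), 136, 136), (208, np.int64(629), np.int64(161), np.int64(45), 133, 133), (211, np.int64(627), np.int64(154), np.int64(40), 136, 135)]
298 [(192, np.int64(656), np.int64(180), np.int64(44), 81, 83), (196, np.int64(645), np.int64(181), np.int64(49), 80, 81), (199, np.int64(638), np.int64(181), np.int64(51), 102, 104), (202, np.int64(632), np.int64(179), np.int64(51), 131, 131), (205, np.int64(630), np.int64(171), np.int64(45), 136, 136), (208, np.int64(629), np.int64(163), np.int64(39), 132, 132), (211, np.int64(629), np.int64(153), np.int64(30), 123, 123)]
[717.5 247.7  -2.8] [242.1 148.    0.7] [483.5  70.1   0.6]
```

View pics/sp.png

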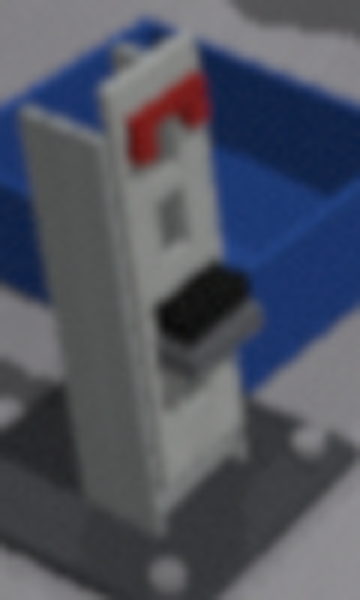

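Run:
```python
from h import *
np.set_printoptions(suppress=True,linewidth=200,precision=2)
im,d,p=load('side0'); W=world(d,p); g=im.astype(int); 
# stop top dark
reg=np.zeros(d.shape,bool); reg[266:284,198:220]=1
dark=reg&(g.sum(2)<90)
P=W[dark]; top=P[P[:,2]>102]; print('stop top',len(top),np.median(top[:,2]),top[:,2].std(), top.min(0),top.max(0))
red=np.zeros(d.shape,bool); red[230:260,190:215]=1; red&=(g[:,:,0]>95)&(g[:,:,2]<50)
print('red',W[red].min(0),W[red].max(0),np.median(W[red],0))
# face plane
m=np.zeros(d.shape,bool); m[232:300,193:215]=1; m&=(g[:,:,0]>118)&(abs(g[:,:,0]-g[:,:,2])<8)&(W[:,:,0]<640)&(W[:,:,2]>20)
Q=W[m]; 
for _ in range(4):
    A=np.c_[Q[:,1:],np.ones(len(Q))]; c,*_=np.linalg.lstsq(A,Q[:,0],rcond=None); res=Q[:,0]-A@c; Q=Q[abs(res)<2]
print('face x = a y + b z + c',c,len(Q),'yaw deg',-np.degrees(np.arctan(c[0])), Q.min(0),Q.max(0), np.median(Q[Q[:,2]>186],0))
# z where face pts top
# foot from top
im,d,p=load('top0'); W=world(d,p); g=im.astype(int)
for nm,(x0,y0,x1,y1) in dict(bare=(185,140,245,210),fit=(300,160,355,225)).items():
    m=np.zeros(d.shape,bool); m[y0:y1,x0:x1]=1; m&=(W[:,:,2]>4.5)&(W[:,:,2]<13)
    n,l,st,ce=cv2.connectedComponentsWithStats(m.astype(np.uint8)); k=1+np.argmax(st[1:,4])
    Q=W[l==k]; print(nm,len(Q),np.median(Q[:,2]),cv2.minAreaRect(Q[:,:2].astype(np.float32)))
    cv2.imwrite('pics/m_'+nm+'.png',((l==k)[y0:y1,x0:x1]*255).astype(np.uint8))
# bracket
m=np.zeros(d.shape,bool); m[200:262,262:292]=1; m&=(W[:,:,2]>50)&(W[:,:,2]<70)&(g[:,:,2]>g[:,:,0]+15)
Q=W[m]; print('br',len(Q),np.median(Q[:,2]),cv2.minAreaRect(Q[:,:2].astype(np.float32)))
v,u=np.nonzero(m); 
for r0 in range(v.min(),v.max()+1,4):
    s=v==r0; print(r0,u[s].min(),u[s].max(),W[r0,u[s].min()],W[r0,u[s].max()])
```

```text
stop top 72 104.23086065243447 0.7246557575223108 [611.81 150.63 102.25] [628.81 180.85 105.7 ]
red [620.1  147.86 165.24] [628.56 179.17 179.52] [624.28 162.5  176.14]
face x = a y + b z + c [ -0.16   0.   655.63] 39 yaw deg 9.173010774138206 [628.33 157.01  35.9 ] [631.17 166.95 191.13] [629.98 160.46 190.32]
bare 856 8.380365542401705 ((661.1293334960938, 155.23150634765625), (99.95789337158203, 124.40155792236328), 81.61306762695312)
fit 767 8.568507723962057 ((631.8900756835938, -167.6044921875), (102.19581604003906, 121.22102355957031), 86.42732238769531)
br 302 62.18641028010052 ((512.8387451171875, -32.177940368652344), (130.3074951171875, 35.18562698364258), 13.71989917755127)
207 273 280 [575.36 -15.8   60.59] [575.6  -34.96  64.1 ]
211 272 277 [564.05 -13.55  64.61] [564.91 -26.98  57.94]
215 272 277 [553.5  -13.7   59.25] [553.66 -27.42  62.72]
219 273 278 [542.43 -16.9   63.41] [543.05 -30.38  59.01]
223 273 278 [531.61 -17.2   62.51] [531.89 -30.83  64.95]
227 274 279 [520.83 -20.25  62.77] [521.22 -33.81  62.28]
231 274 279 [510.05 -20.51  60.43] [510.35 -34.15  63.97]
235 275 280 [499.26 -23.62  63.  ] [499.64 -37.17  63.45]
239 275 280 [488.46 -24.01  65.37] [488.85 -37.49  64.12]
243 276 281 [477.78 -27.    63.99] [478.14 -40.46  60.48]
247 276 281 [467.01 -27.28  62.17] [467.37 -40.78  60.76]
251 277 282 [456.38 -30.33  63.64] [456.73 -43.8   62.16]
255 277 277 [445.45 -30.52  57.24] [445.45 -30.52  57.24]
```

```bash
python3 -m handwheel '[{"dx":1.6,"dy":-1.08,"roll":0,"fingers":1},{"dx":3.2,"dy":-2.16,"fingers":1},{"dx":4.8,"dy":-3.24,"fingers":1},{"dx":6.4,"dy":-4.32,"fingers":1},{"dx":8.0,"dy":-5.4,"fingers":1}]'
python3 -m handwheel '[{"dx":1.6,"dy":-1.08,"fingers":1},{"dx":3.2,"dy":-2.16,"fingers":1},{"dx":4.8,"dy":-3.24,"fingers":1},{"dx":6.4,"dy":-4.32,"fingers":1},{"dx":8.0,"dy":-5.4,"fingers":1}]'
```

```text
$[0]: bad value
$[0]: bad value
```

```bash
python3 -m handwheel '[{"dx":1.6,"dy":-1.08,"dz":0,"roll":0,"fingers":1},{"dx":3.2,"dy":-2.16,"dz":0,"roll":0,"fingers":1},{"dx":4.8,"dy":-3.24,"dz":0,"roll":0,"fingers":1},{"dx":6.4,"dy":-4.32,"dz":0,"roll":0,"fingers":1},{"dx":8.0,"dy":-5.4,"dz":0,"roll":0,"fingers":1}]'
```

```text
time: 0.65
position: [317.7, -300.9, 238.7]
orientation: [[0.945, 0.328, 0.0], [0.328, -0.945, 0.0], [0.0, -0.0, -1.0]]
ft_force: [0.6, -1.3, -0.6]
finger_gap: 88.0
```

```bash
python3 -m handwheel '[{"dx":1.6,"dy":-1.09,"dz":0,"roll":0,"fingers":1},{"dx":3.2,"dy":-2.18,"dz":0,"roll":0,"fingers":1},{"dx":4.8,"dy":-3.27,"dz":0,"roll":0,"fingers":1},{"dx":6.4,"dy":-4.36,"dz":0,"roll":0,"fingers":1},{"dx":8.0,"dy":-5.45,"dz":0,"roll":0,"fingers":1}]'
python3 -m handwheel '[{"dx":1.6,"dy":-1.09,"dz":0,"roll":0.7,"fingers":1},{"dx":3.2,"dy":-2.18,"dz":0,"roll":1.4,"fingers":1},{"dx":3.38,"dy":-2.3,"dz":0,"roll":2.08,"fingers":1},{"dx":3.38,"dy":-2.3,"dz":0,"roll":2.08,"fingers":1}]'
python3 - <<'E'
from h import *
save('wrist','w1'); print(readout.get_obs()['position'])
E
```

```text
time: 1.15
position: [462.0, -106.3, 238.7]
orientation: [[0.944, 0.329, 0.0], [0.329, -0.944, -0.0], [0.0, 0.0, -1.0]]
ft_force: [0.7, -0.2, 0.9]
finger_gap: 88.1
time: 1.55
position: [522.3, -24.9, 238.2]
orientation: [[0.988, 0.155, -0.001], [0.155, -0.988, 0.0], [-0.001, -0.0, -1.0]]
ft_force: [-0.5, 0.1, -0.1]
finger_gap: 88.1
[521.92250244 -25.92622927 238.34579928]
```

View pics/w1.png

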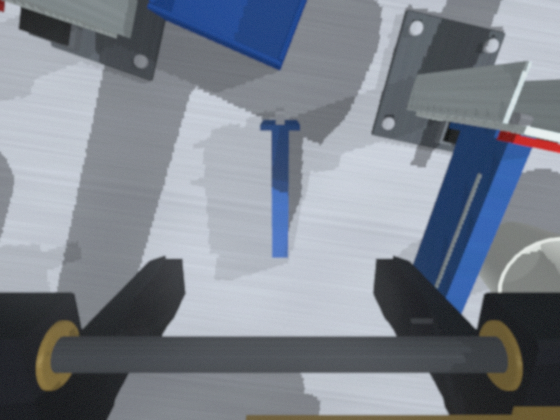

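Run:
```python
from h import *
np.set_printoptions(suppress=True,linewidth=200,precision=2)
im,d,p=load('w1'); W=world(d,p); g=im.astype(int)
m=np.zeros(d.shape,bool); m[100:262,250:310]=1; m&=(g[:,:,2]>g[:,:,0]+25)&(W[:,:,2]>45)&(W[:,:,2]<75)
print(m.sum(),np.median(W[m][:,2]))
v,u=np.nonzero(m); rows=[]
for r0 in range(v.min(),v.max()+1):
    s=v==r0; c=(W[r0,u[s].min()]+W[r0,u[s].max()])/2
    if (r0-v.min())%10==0: print(r0,u[s].min(),u[s].max(),W[r0,u[s].min()],W[r0,u[s].max()])
    if s.sum()<25: rows.append(c)
rows=np.array(rows); k=np.polyfit(rows[:,0],rows[:,1],1); yaw=np.arctan(k[0]); print('yaw',np.degrees(yaw),k)
Q=W[m]; ax=np.array([np.cos(yaw),np.sin(yaw)]); s=Q[:,:2]@ax; print('extent along',s.min(),s.max()); 
t=s.max(); n=np.array([-ax[1],ax[0]]); off=np.median(rows[:,:2]@n); print('origin',t*ax+off*n)
```

```text
2427 62.58212219342232
120 275 275 [577.52 -15.5   58.39] [577.52 -15.5   58.39]
130 261 299 [567.2   -4.44  61.44] [572.62 -37.92  63.17]
140 271 288 [560.09 -14.6   63.55] [562.4  -29.68  63.12]
150 271 288 [551.04 -15.93  62.38] [553.28 -31.23  61.38]
160 271 288 [542.13 -17.28  63.16] [544.45 -32.66  62.67]
170 271 288 [532.75 -18.66  62.25] [535.08 -34.23  61.77]
180 271 287 [523.48 -20.06  62.75] [525.65 -34.83  62.17]
190 271 287 [513.82 -21.5   62.31] [516.28 -36.35  62.77]
200 271 287 [504.13 -22.95  62.45] [506.47 -37.97  62.42]
210 271 287 [493.94 -24.46  61.61] [496.4  -39.64  61.85]
220 272 287 [484.29 -26.9   62.47] [486.83 -41.18  63.3 ]
230 272 287 [474.27 -28.42  63.14] [476.27 -42.93  62.48]
240 272 287 [463.67 -30.01  62.81] [465.94 -44.62  62.77]
250 272 287 [453.32 -31.59  63.5 ] [455.68 -46.28  63.62]
yaw 9.276022811230751 [   0.16 -113.24]
extent along 433.43161601889005 567.4685167923242
origin [578.07 -18.85]
```

```bash
python3 -m handwheel '[{"dx":-0.04,"dy":0.08,"dz":1.6,"roll":-0.07,"fingers":1},{"dx":-0.08,"dy":0.08,"dz":3.2,"roll":-0.07,"fingers":1},{"dx":-0.08,"dy":0.08,"dz":4.8,"roll":-0.07,"fingers":1},{"dx":-0.08,"dy":0.08,"dz":5.6,"roll":-0.07,"fingers":1},{"dx":-0.08,"dy":0.08,"dz":5.6,"roll":-0.07,"fingers":1}]'
python3 - <<'E'
from h import *
save('wrist','w2'); print(readout.get_obs()['position'])
E
```

```text
time: 2.1
position: [518.6, -29.2, 96.5]
orientation: [[0.987, 0.158, -0.005], [0.158, -0.987, 0.001], [-0.005, -0.002, -1.0]]
ft_force: [-1.0, 0.9, 0.5]
finger_gap: 88.2
[519.76272696 -29.29148189  98.47646375]
```

View pics/w2.png

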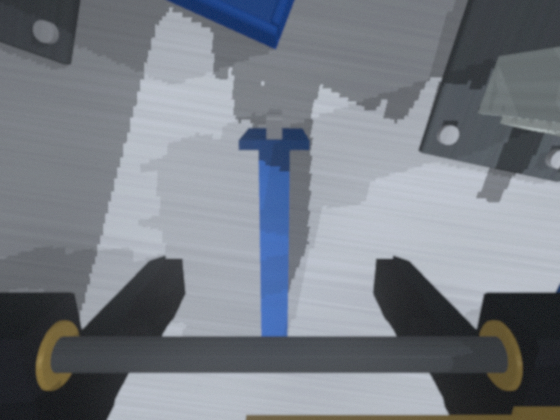

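```bash
python3 -m handwheel '[{"dx":0,"dy":-0.08,"dz":1.0,"roll":0,"fingers":1},{"dx":0,"dy":-0.08,"dz":2.2,"roll":0,"fingers":1},{"dx":0,"dy":-0.08,"dz":3.0,"roll":0,"fingers":1},{"dx":0,"dy":-0.08,"dz":3.05,"roll":0,"fingers":-0.4},{"dx":0,"dy":-0.08,"dz":3.05,"roll":0,"fingers":-1}]'
python3 -m handwheel '[{"dx":0,"dy":0,"dz":0,"roll":0,"fingers":-1},{"dx":0,"dy":0,"dz":0,"roll":0,"fingers":-1},{"dx":0,"dy":0,"dz":0,"roll":0,"fingers":-1},{"dx":0,"dy":0,"dz":0,"roll":0,"fingers":-1}]'
```

```text
time: 2.65
position: [520.9, -27.0, 24.1]
orientation: [[0.987, 0.159, 0.002], [0.159, -0.987, -0.001], [0.002, 0.001, -1.0]]
ft_force: [0.8, 0.0, -1.1]
finger_gap: 74.0
time: 3.05
position: [520.3, -26.5, 22.9]
orientation: [[0.987, 0.159, 0.001], [0.159, -0.987, -0.0], [0.001, 0.0, -1.0]]
ft_force: [0.1, 0.4, -0.4]
finger_gap: 42.2
```

```bash
python3 -m handwheel '[{"dx":0,"dy":0,"dz":0,"roll":0,"fingers":-1},{"dx":0,"dy":0,"dz":0,"roll":0,"fingers":-1},{"dx":0,"dy":0,"dz":0,"roll":0,"fingers":-1},{"dx":0,"dy":0,"dz":0,"roll":0,"fingers":-1},{"dx":0,"dy":0,"dz":0,"roll":0,"fingers":-1}]'
python3 - <<'E'
from h import *
o=readout.get_obs();print(o['position'],o['orientation'],o['finger_gap'],o['ft_force']);save('wrist','w3');
E
```

```text
time: 3.55
position: [520.0, -26.4, 22.4]
orientation: [[0.987, 0.159, -0.0], [0.159, -0.987, 0.0], [-0.0, -0.0, -1.0]]
ft_force: [-0.0, 0.9, 0.2]
finger_gap: 15.9
[520.03647857 -26.41555035  22.42532005] [[ 9.87319003e-01  1.58748755e-01 -1.36105084e-04]
 [ 1.58748770e-01 -9.87319004e-01  1.10197588e-04]
 [-1.16885406e-04 -1.30406688e-04 -9.99999985e-01]] 15.92552444703831 [-0.0125662   0.89249298  0.1875043 ]
```

View pics/w3.png

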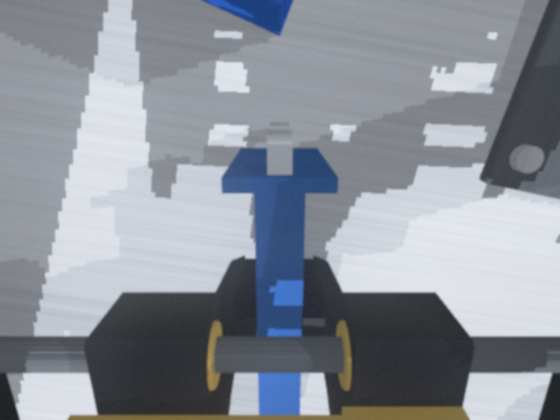

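```bash
python3 -m handwheel '[{"dx":0,"dy":0,"dz":-0.4,"roll":0,"fingers":-1},{"dx":0,"dy":0,"dz":-1.4,"roll":0,"fingers":-1},{"dx":0,"dy":0,"dz":-2.6,"roll":0,"fingers":-1},{"dx":0,"dy":0,"dz":-3.8,"roll":0,"fingers":-1},{"dx":0,"dy":0,"dz":-5,"roll":0,"fingers":-1}]'
python3 -m handwheel '[{"dx":0.2,"dy":-0.7,"dz":-0.5,"roll":0,"fingers":-1},{"dx":0.4,"dy":-1.9,"dz":-0.7,"roll":0.8,"fingers":-1},{"dx":0.7,"dy":-3.1,"dz":-0.7,"roll":1.6,"fingers":-1},{"dx":0.9,"dy":-4.3,"dz":-0.7,"roll":2.4,"fingers":-1},{"dx":1.1,"dy":-5.5,"dz":-0.7,"roll":3.2,"fingers":-1}]'
python3 - <<'E'
from h import *
o=readout.get_obs();print(o['position'],o['orientation'],o['finger_gap'],o['ft_force']);save('wrist','w4'); 
im,d,p=load('top0'); W=world(d,p)
print(W[181,198:207].round(1))
E
```

```text
time: 4.1
position: [519.6, -26.4, 149.0]
orientation: [[0.987, 0.159, -0.001], [0.159, -0.987, 0.0], [-0.001, -0.0, -1.0]]
ft_force: [0.8, -0.3, -4.7]
finger_gap: 16.2
time: 4.6
position: [525.0, 114.8, 165.3]
orientation: [[0.992, -0.123, -0.0], [-0.123, -0.992, -0.0], [-0.0, 0.0, -1.0]]
ft_force: [0.3, -0.3, -3.6]
finger_gap: 15.9
[524.96927625 114.80310625 165.2832459 ] [[ 9.92457904e-01 -1.22585059e-01 -4.60071761e-04]
 [-1.22585112e-01 -9.92458000e-01 -8.84176683e-05]
 [-4.45763215e-04  1.44148762e-04 -9.99999890e-01]] 15.935573561812573 [ 0.25332577 -0.27579897 -3.55028566]
[[624.1 165.5 181. ]
 [624.6 163.7 177.9]
 [624.3 160.6 180.6]
 [624.5 158.5 179. ]
 [624.6 156.  179.3]
 [624.4 153.3 180.8]
 [624.5 150.8 180.8]
 [624.9 148.9 178.2]
 [624.6 145.9 180.7]]
```

View pics/w4.png

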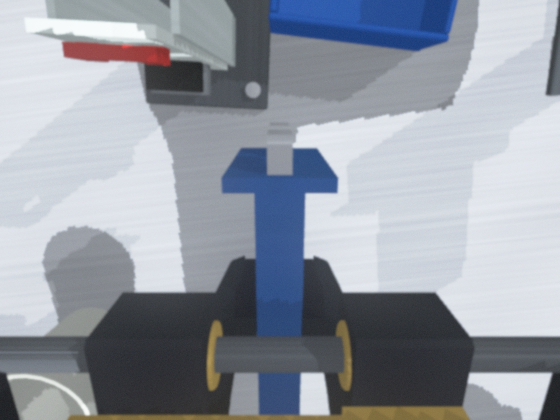

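Run:
```python
from h import *
np.set_printoptions(suppress=True,linewidth=200,precision=2)
crop('w4',10,0,270,120,3,'w4c')
im,d,p=load('w4'); W=world(d,p); g=im.astype(int)
red=(g[:,:,0]>g[:,:,2]+60)&(W[:,:,2]>150); red[:, 300:]=0
Q=W[red]; print(len(Q),Q.min(0),Q.max(0))
v,u=np.nonzero(red)
pts=[]
for c in range(u.min()+3,u.max()-2,6):
    vv=v[u==c]; pts.append(W[vv.max()-1,c]); print(c,vv.min(),vv.max(),W[vv.min(),c],W[vv.max()-1,c])
```

```text
2737 [540.59 106.7  162.21] [629.67 178.84 311.39]
67 43 55 [629.58 176.99 178.35] [626.12 177.77 178.91]
73 43 419 [629.11 174.36 179.5 ] [546.92 156.53 255.84]
79 43 419 [629.06 172.88 178.4 ] [546.59 155.45 255.68]
85 43 419 [628.7  170.55 178.99] [547.41 153.43 256.6 ]
91 44 419 [628.24 168.88 178.42] [546.33 152.97 255.71]
97 44 419 [627.89 166.58 178.97] [546.37 151.59 255.9 ]
103 45 419 [627.51 165.1  177.9 ] [546.33 150.29 256.  ]
109 45 419 [627.03 162.47 179.26] [547.   148.47 256.78]
115 45 419 [626.79 160.48 179.17] [546.16 147.76 256.13]
121 45 419 [626.42 158.17 179.87] [545.75 146.72 255.88]
127 46 419 [625.95 156.42 179.36] [544.85 145.99 255.18]
133 46 419 [625.77 154.57 178.86] [545.64 144.16 256.06]
139 46 419 [625.6  152.7  178.35] [546.64 142.24 257.13]
145 46 419 [626.53 153.2  170.65] [545.13 141.84 255.87]
151 46 419 [626.51 151.55 169.01] [544.16 141.09 255.1 ]
157 47 419 [625.59 148.8  171.11] [545.12 139.24 256.14]
163 48 419 [625.12 146.96 170.26] [544.59 138.22 255.78]
169 58 419 [622.43 147.59 162.75] [544.99 136.73 256.29]
175 417 419 [545.58 135.22 256
[... 420 characters left out ...]
27.22 255.78]
223 417 419 [543.93 125.76 256.32] [543.96 125.72 256.58]
229 418 419 [543.76 124.53 256.53] [543.76 124.53 256.53]
235 418 419 [543.37 123.39 256.31] [543.37 123.39 256.31]
241 417 419 [543.64 122.1  256.45] [542.4  122.39 255.58]
247 419 419 [542.79 121.01 256.29] [543.4  120.89 256.6 ]
253 418 418 [543.95 119.54 257.23] [543.03 119.75 256.17]
259 417 419 [542.91 118.53 256.2 ] [543.09 118.49 256.59]
265 417 419 [542.18 117.42 255.68] [542.23 117.4  255.97]Traceback (most recent call last):
  File "<stdin>", line 10, in <module>
    return umr_maximum(a, axis, None, out, keepdims, initial, where)
ValueError: zero-size array to reduction operation maximum which has no identity
```

View pics/w4c.png

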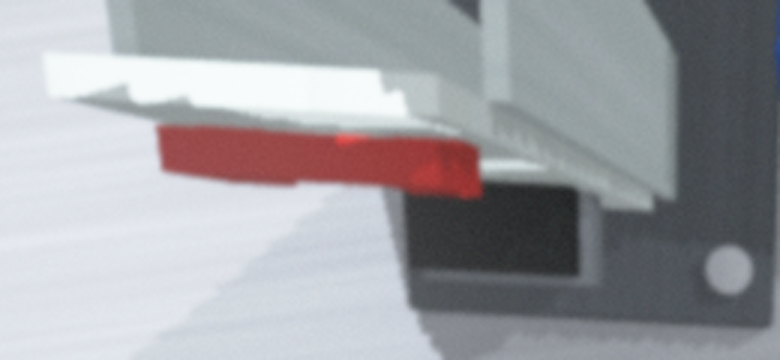

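```bash
python3 -m handwheel '[{"dx":-0.05,"dy":-1.0,"dz":0,"roll":0.2,"fingers":-1},{"dx":-0.1,"dy":-2.0,"dz":0,"roll":0.45,"fingers":-1},{"dx":-0.14,"dy":-2.6,"dz":0,"roll":0.45,"fingers":-1},{"dx":-0.14,"dy":-2.6,"dz":0,"roll":0.45,"fingers":-1},{"dx":-0.14,"dy":-2.6,"dz":0,"roll":0.45,"fingers":-1}]'
python3 - <<'E'
from h import *
o=readout.get_obs();print(o['position'],o['orientation'][:2,0],o['finger_gap'],o['ft_force']);save('wrist','w5');save('side','s5')
crop('w5',180,0,380,200,4,'w5c'); crop('s5',150,160,350,330,4,'s5c')
E
```

```text
time: 5.15
position: [529.6, 178.1, 165.0]
orientation: [[0.987, -0.158, -0.0], [-0.158, -0.987, -0.0], [-0.0, 0.0, -1.0]]
ft_force: [-0.7, 0.0, -3.6]
finger_gap: 15.8
[529.5673318  178.14152578 164.95946037] [ 0.98749565 -0.15764593] 15.76910206922894 [-0.72117788  0.04997373 -3.60239849]
```

View pics/w5c.png

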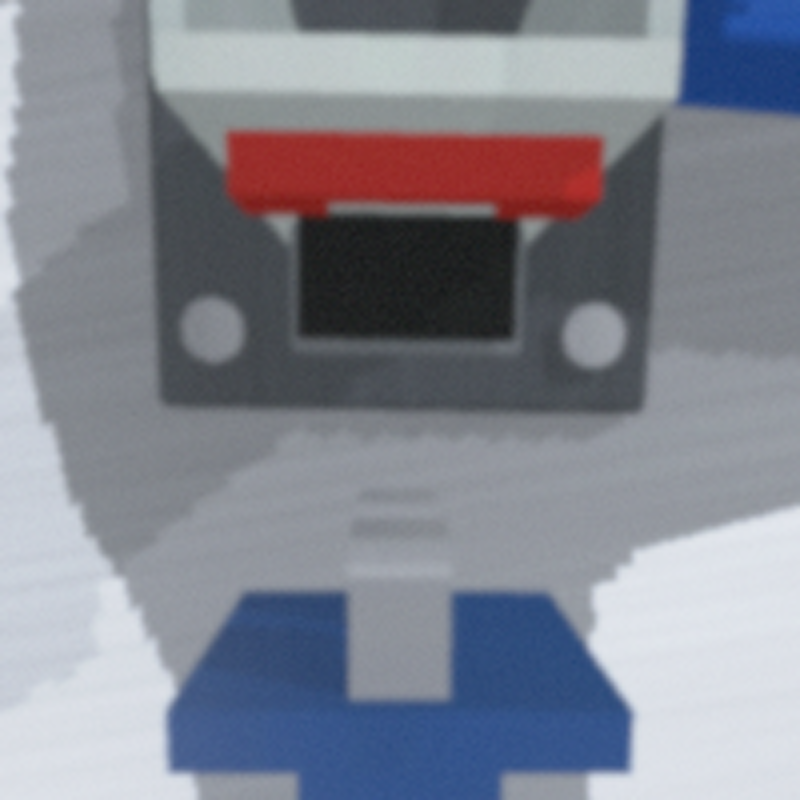

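View pics/s5c.png

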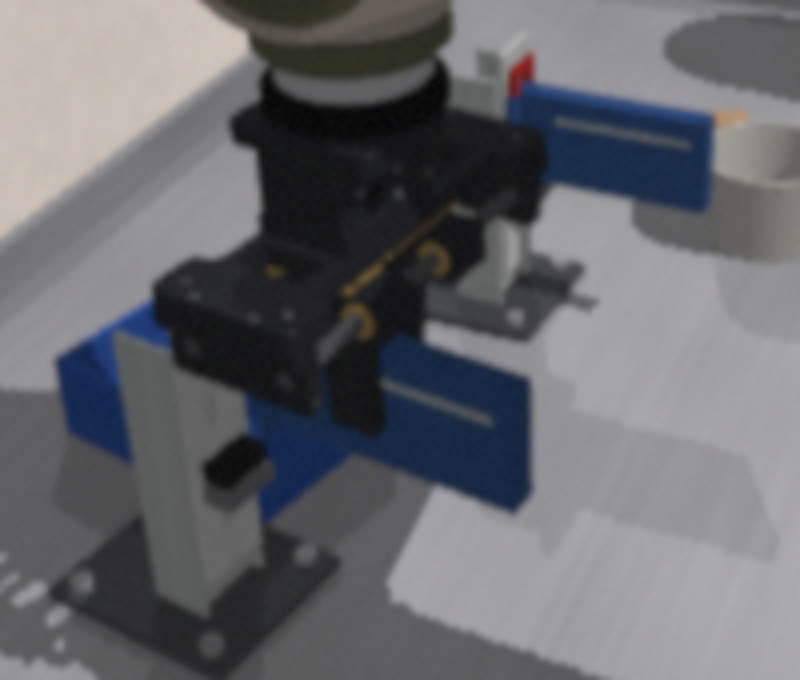

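```bash
python3 -m handwheel '[{"dx":0,"dy":0,"dz":0.3,"roll":0.1,"fingers":-1},{"dx":0,"dy":0,"dz":0.8,"roll":0.18,"fingers":-1},{"dx":0,"dy":0,"dz":1.22,"roll":0.18,"fingers":-1},{"dx":0,"dy":0,"dz":1.22,"roll":0.18,"fingers":-1},{"dx":0,"dy":0,"dz":1.22,"roll":0.18,"fingers":-1}]'
python3 - <<'E'
from h import *
np.set_printoptions(suppress=True,linewidth=200,precision=2)
o=readout.get_obs();print(o['position'],o['orientation'][:2,0],o['finger_gap'],o['ft_force']);
im,d,p=load('w5');W=world(d,p)
print('stop top',np.median(W[60:78,260:305,2]),'post top',np.median(W[12:20,225:345,2]),'red',np.median(W[36:44,242:326,2]),'foot',np.median(W[92:98,225:335,2]),'plate top',np.median(W[180:191,226:334,2]), 'table',np.median(W[120:140,290:320,2]))
save('wrist','w6'); crop('w6',180,0,380,200,4,'w6c')
E
```

```text
time: 5.75
position: [529.7, 178.5, 134.2]
orientation: [[0.985, -0.174, -0.001], [-0.174, -0.985, -0.0], [-0.001, 0.0, -1.0]]
ft_force: [0.6, -0.1, -3.7]
finger_gap: 15.5
[529.66 178.54 134.15] [ 0.98 -0.17] 15.47598028093942 [ 0.56 -0.07 -3.69]
stop top 104.37251191904522 post top 190.23038816579185 red 178.75287990411363 foot 8.386949353940253 plate top 204.87728548353897 table 0.47578378982208847
```

View pics/w6c.png

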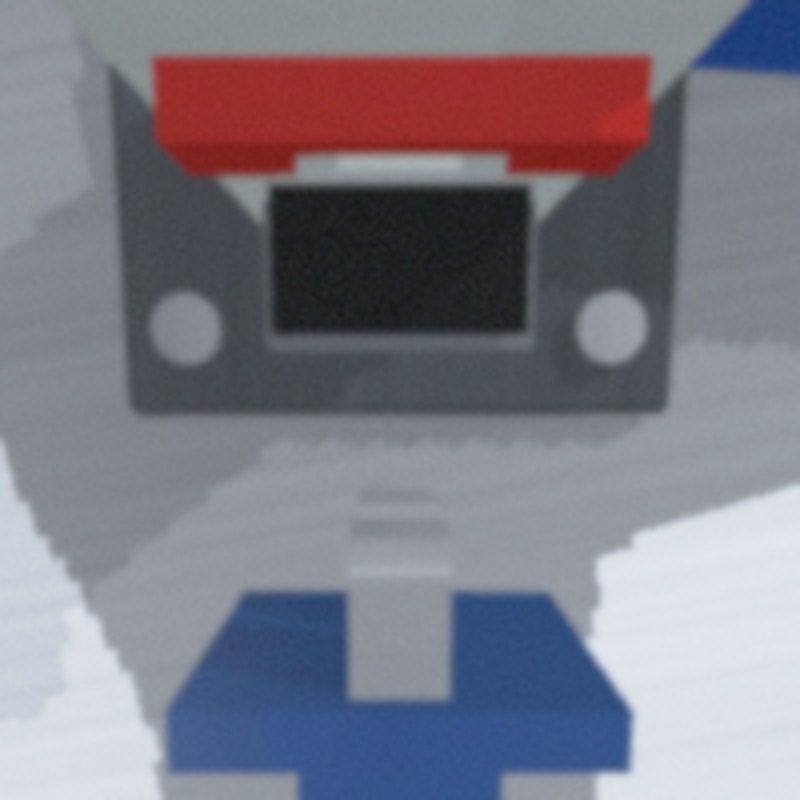

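```bash
python3 -m handwheel '[{"dx":0.3,"dy":0,"dz":-0.02,"roll":0,"fingers":-1},{"dx":0.6,"dy":0,"dz":-0.02,"roll":0,"fingers":-1},{"dx":0.9,"dy":0,"dz":-0.02,"roll":0,"fingers":-1},{"dx":1.0,"dy":0,"dz":-0.02,"roll":0,"fingers":-1},{"dx":1.0,"dy":0,"dz":-0.02,"roll":0,"fingers":-1}]'
python3 - <<'E'
from h import *
o=readout.get_obs();print(o['position'],o['orientation'][:2,0],o['finger_gap'],o['ft_force']);
save('wrist','w7'); crop('w7',180,0,380,200,4,'w7c')
save('side','s7'); crop('s7',170,210,260,310,7,'s7c')
E
```

```text
time: 6.3
position: [554.7, 174.1, 134.8]
orientation: [[0.985, -0.174, -0.0], [-0.174, -0.985, -0.0], [-0.0, 0.0, -1.0]]
ft_force: [0.6, -1.0, -4.4]
finger_gap: 15.8
[554.69539156 174.05832503 134.80484209] [ 0.9846903  -0.17431292] 15.836730907902798 [ 0.62889722 -0.97572706 -4.40064345]
```

View pics/w7c.png

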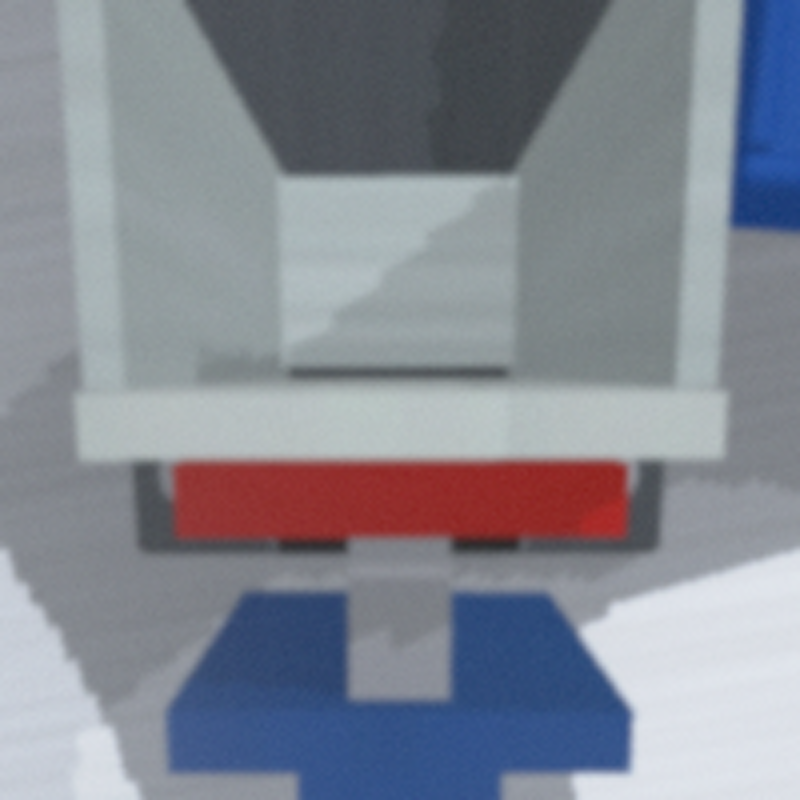

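View pics/s7c.png

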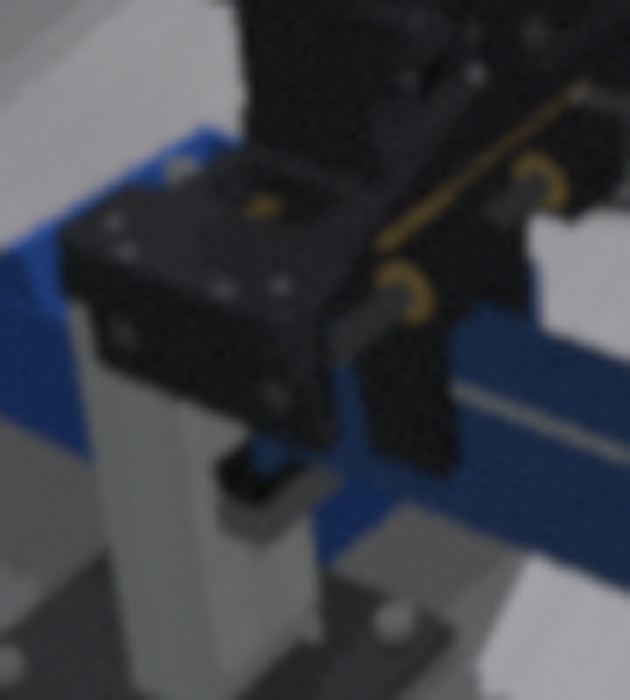

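```bash
python3 -m handwheel '[{"dx":0.06,"dy":0,"dz":0,"roll":0,"fingers":-1},{"dx":0.12,"dy":0,"dz":0,"roll":0,"fingers":-1},{"dx":0.18,"dy":0,"dz":0,"roll":0,"fingers":-1},{"dx":0.24,"dy":0,"dz":0,"roll":0,"fingers":-1},{"dx":0.24,"dy":0,"dz":0,"roll":0,"fingers":-1}]'
python3 -m handwheel '[{"dx":0.04,"dy":0,"dz":0,"roll":0,"fingers":-1},{"dx":0.08,"dy":0,"dz":0,"roll":0,"fingers":-1},{"dx":0.08,"dy":0,"dz":0,"roll":0,"fingers":-1}]'
```

```text
time: 6.9
position: [560.4, 173.1, 135.0]
orientation: [[0.985, -0.174, 0.0], [-0.174, -0.985, 0.0], [0.0, -0.0, -1.0]]
ft_force: [-0.1, 0.6, -3.2]
finger_gap: 15.8
time: 7.2
position: [562.3, 172.8, 135.0]
orientation: [[0.985, -0.174, 0.0], [-0.174, -0.985, -0.0], [0.0, 0.0, -1.0]]
ft_force: [-0.4, -0.5, -3.7]
finger_gap: 15.8
```

```bash
python3 -m handwheel '[{"dx":0.04,"dy":0,"dz":0,"roll":0,"fingers":-1},{"dx":0.08,"dy":0,"dz":0,"roll":0,"fingers":-1},{"dx":0.08,"dy":0,"dz":0,"roll":0,"fingers":-1}]'
```

```text
time: 7.5
position: [564.3, 172.5, 135.0]
orientation: [[0.985, -0.174, 0.0], [-0.174, -0.985, 0.0], [0.0, -0.0, -1.0]]
ft_force: [0.0, -0.1, -3.1]
finger_gap: 15.2
```

```bash
python3 -m handwheel '[{"dx":0.04,"dy":0,"dz":0,"roll":0,"fingers":-1},{"dx":0.08,"dy":0,"dz":0,"roll":0,"fingers":-1},{"dx":0.08,"dy":0,"dz":0,"roll":0,"fingers":-1}]'
```

```text
time: 7.8
position: [566.3, 172.1, 134.9]
orientation: [[0.985, -0.174, 0.0], [-0.174, -0.985, -0.0], [0.0, 0.0, -1.0]]
ft_force: [-0.7, -0.1, -3.4]
finger_gap: 16.0
```

```bash
python3 -m handwheel '[{"dx":0.04,"dy":0,"dz":0,"roll":0,"fingers":-1},{"dx":0.08,"dy":0,"dz":0,"roll":0,"fingers":-1},{"dx":0.08,"dy":0,"dz":0,"roll":0,"fingers":-1}]'
```

```text
time: 8.1
position: [568.1, 171.8, 134.9]
orientation: [[0.985, -0.174, -0.0], [-0.174, -0.985, -0.0], [-0.0, 0.0, -1.0]]
ft_force: [-0.2, 0.2, -3.4]
finger_gap: 16.0
```

Run:
```python
from h import *
o=readout.get_obs();print(o['position'],o['orientation'][:2,0],o['finger_gap'],o['ft_force']);
save('wrist','w8'); crop('w8',180,0,380,200,4,'w8c')
```

```text
[568.07918013 171.80203033 134.92321413] [ 0.98476049 -0.17391564] 15.962499143268513 [-0.23211444  0.22325834 -3.38163748]
```

View pics/w8c.png

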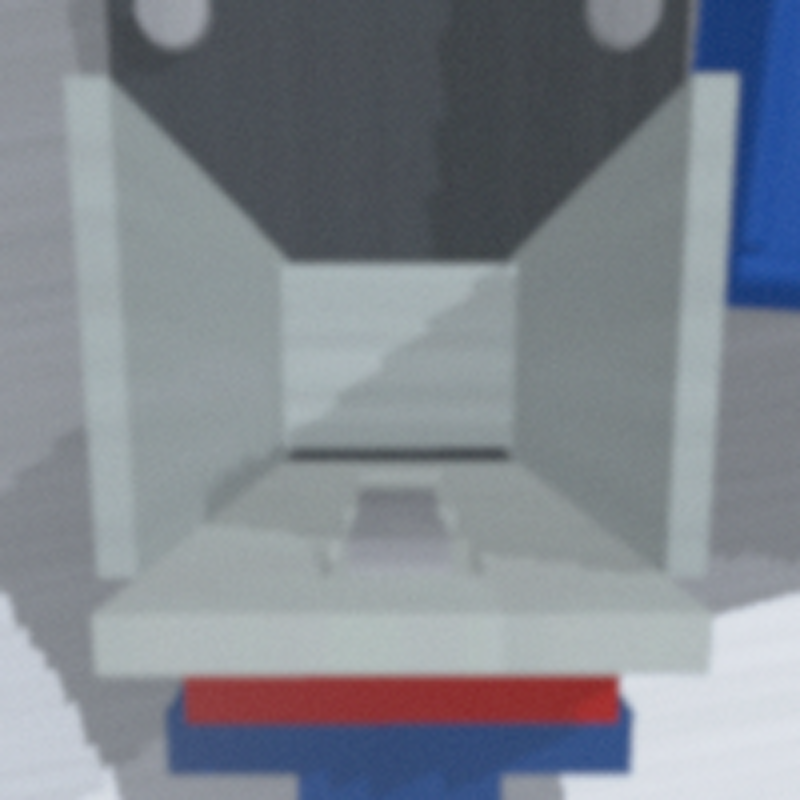

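```bash
python3 -m handwheel '[{"dx":0.04,"dy":0,"dz":0,"roll":0,"fingers":-1},{"dx":0.08,"dy":0,"dz":0,"roll":0,"fingers":-1},{"dx":0.08,"dy":0,"dz":0,"roll":0,"fingers":-1}]'
```

```text
time: 8.45
position: [570.1, 171.4, 134.9]
orientation: [[0.985, -0.174, -0.0], [-0.174, -0.985, 0.0], [-0.0, 0.0, -1.0]]
ft_force: [-1.1, -0.3, -4.0]
finger_gap: 15.6
```

```bash
python3 -m handwheel '[{"dx":0.04,"dy":0,"dz":0,"roll":0,"fingers":-1},{"dx":0.06,"dy":0,"dz":0,"roll":0,"fingers":-1},{"dx":0.06,"dy":0,"dz":0,"roll":0,"fingers":-1}]'
```

```text
time: 8.75
position: [571.5, 171.2, 134.9]
orientation: [[0.985, -0.174, -0.0], [-0.174, -0.985, 0.0], [-0.0, 0.0, -1.0]]
ft_force: [-1.3, -0.7, -4.3]
finger_gap: 15.6
```

```bash
python3 -m handwheel '[{"dx":0.02,"dy":0,"dz":0,"roll":0,"fingers":-1},{"dx":0.04,"dy":0,"dz":0,"roll":0,"fingers":-1},{"dx":0.04,"dy":0,"dz":0,"roll":0,"fingers":-1}]'
```

```text
time: 9.05
position: [572.5, 171.0, 134.9]
orientation: [[0.985, -0.174, -0.0], [-0.174, -0.985, 0.0], [-0.0, 0.0, -1.0]]
ft_force: [-1.5, 0.1, -4.6]
finger_gap: 15.8
```

Run:
```python
from h import *
o=readout.get_obs();print(o['position'],o['orientation'][:2,0],o['finger_gap'],o['ft_force']);
save('wrist','w9'); crop('w9',180,0,380,200,4,'w9c')
```

```text
[572.54761045 171.04416215 134.92722769] [ 0.98475728 -0.17393415] 15.770704674145344 [-1.47622612  0.11788968 -4.56290521]
```

View pics/w9c.png

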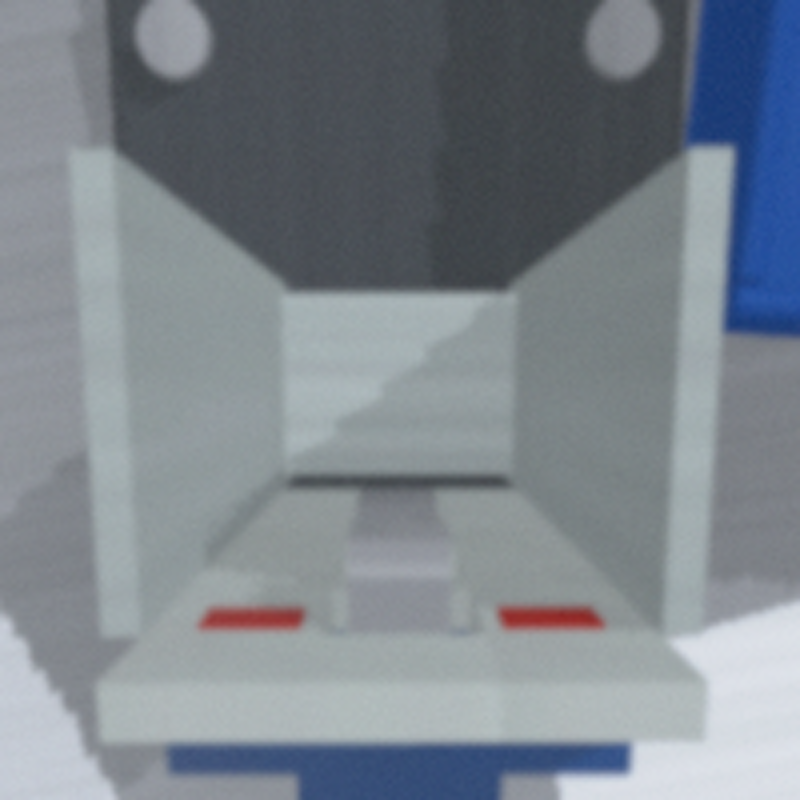

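```bash
python3 -m handwheel '[{"dx":0.02,"dy":0,"dz":0,"roll":0,"fingers":-1},{"dx":0.04,"dy":0,"dz":0,"roll":0,"fingers":-1},{"dx":0.04,"dy":0,"dz":0,"roll":0,"fingers":-1}]'
```

```text
time: 9.4
position: [573.5, 170.9, 134.9]
orientation: [[0.985, -0.174, -0.0], [-0.174, -0.985, 0.0], [-0.0, 0.0, -1.0]]
ft_force: [-2.3, 0.3, -4.1]
finger_gap: 15.7
```

```bash
python3 -m handwheel '[{"dx":0.02,"dy":0,"dz":0,"roll":0,"fingers":-1},{"dx":0.03,"dy":0,"dz":0,"roll":0,"fingers":-1},{"dx":0.03,"dy":0,"dz":0,"roll":0,"fingers":-1}]'
```

```text
time: 9.7
position: [574.0, 170.7, 134.9]
orientation: [[0.985, -0.174, -0.001], [-0.174, -0.985, -0.0], [-0.001, 0.0, -1.0]]
ft_force: [-4.7, 1.0, -2.4]
finger_gap: 15.9
```

```bash
python3 -m handwheel '[{"dx":-0.01,"dy":0,"dz":0.04,"roll":0,"fingers":-1},{"dx":-0.01,"dy":0,"dz":0.08,"roll":0,"fingers":-1},{"dx":-0.01,"dy":0,"dz":0.12,"roll":0,"fingers":-1},{"dx":-0.01,"dy":0,"dz":0.16,"roll":0,"fingers":-1},{"dx":-0.01,"dy":0,"dz":0.16,"roll":0,"fingers":-1}]'
```

```text
time: 10.2
position: [574.0, 170.9, 131.1]
orientation: [[0.985, -0.174, 0.0], [-0.174, -0.985, 0.0], [0.0, -0.0, -1.0]]
ft_force: [-4.5, 0.8, -2.7]
finger_gap: 15.9
```

Run:
```python
from h import *
o=readout.get_obs();print(o['position'],o['orientation'][:2,0],o['finger_gap'],o['ft_force']);
save('wrist','w10'); crop('w10',180,0,380,200,4,'w10c')
```

```text
[573.96168775 170.94297853 131.12104766] [ 0.98478902 -0.17375441] 15.908649671737814 [-4.45621255  0.79281916 -2.66620781]
```

View pics/w10c.png

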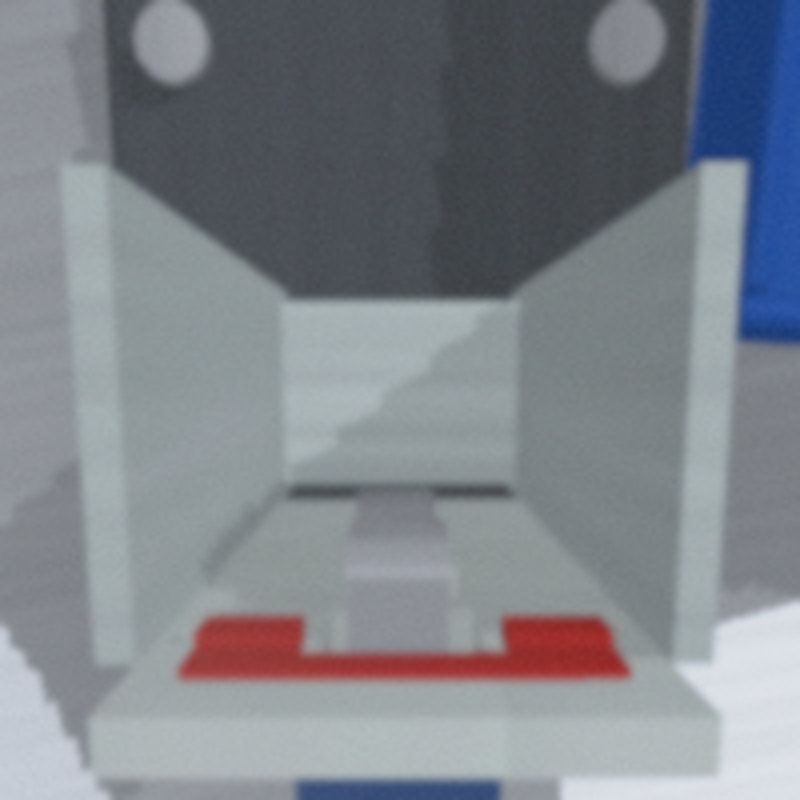

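```bash
python3 -m handwheel '[{"dx":-0.01,"dy":0,"dz":0.04,"roll":0,"fingers":-1},{"dx":-0.01,"dy":0,"dz":0.08,"roll":0,"fingers":-1},{"dx":-0.01,"dy":0,"dz":0.12,"roll":0,"fingers":-1},{"dx":-0.01,"dy":0,"dz":0.12,"roll":0,"fingers":-1}]'
```

```text
time: 10.65
position: [573.9, 170.8, 127.8]
orientation: [[0.985, -0.174, 0.0], [-0.174, -0.985, 0.0], [0.0, -0.0, -1.0]]
ft_force: [-2.5, 1.2, -2.9]
finger_gap: 15.7
```

```bash
python3 -m handwheel '[{"dx":0,"dy":0,"dz":0.02,"roll":0,"fingers":-1},{"dx":0,"dy":0,"dz":0.04,"roll":0,"fingers":-1},{"dx":0,"dy":0,"dz":0.04,"roll":0,"fingers":-1}]'
```

```text
time: 10.95
position: [573.9, 170.8, 126.9]
orientation: [[0.985, -0.174, 0.0], [-0.174, -0.985, -0.0], [0.0, -0.0, -1.0]]
ft_force: [-2.7, 0.7, -3.1]
finger_gap: 15.9
```

```bash
python3 -m handwheel '[{"dx":0,"dy":0,"dz":0.02,"roll":0,"fingers":-1},{"dx":0,"dy":0,"dz":0.02,"roll":0,"fingers":-1}]'
```

```text
time: 11.15
position: [573.9, 170.8, 126.5]
orientation: [[0.985, -0.174, 0.0], [-0.174, -0.985, -0.0], [0.0, -0.0, -1.0]]
ft_force: [-3.0, 0.4, -3.1]
finger_gap: 15.4
```

```bash
python3 -m handwheel '[{"dx":0,"dy":0,"dz":0.02,"roll":0,"fingers":-1},{"dx":0,"dy":0,"dz":0.02,"roll":0,"fingers":-1}]'
```

```text
time: 11.35
position: [573.8, 170.8, 126.2]
orientation: [[0.985, -0.174, 0.0], [-0.174, -0.985, -0.0], [0.0, -0.0, -1.0]]
ft_force: [-3.4, 0.3, -0.9]
finger_gap: 15.9
```

```bash
python3 -m handwheel '[{"dx":0,"dy":0,"dz":0,"roll":0,"fingers":-0.5},{"dx":0,"dy":0,"dz":0,"roll":0,"fingers":-0.2},{"dx":0,"dy":0,"dz":0,"roll":0,"fingers":-0.2},{"dx":0,"dy":0,"dz":0,"roll":0,"fingers":-0.2},{"dx":0,"dy":0,"dz":0,"roll":0,"fingers":-0.2}]'
python3 - <<'E'
from h import *
o=readout.get_obs();print(o['position'],o['finger_gap'],o['ft_force']);
save('wrist','w11'); save('side','s11'); crop('s11',150,160,350,330,4,'s11c')
E
```

```text
time: 11.85
position: [573.9, 170.8, 126.1]
orientation: [[0.985, -0.174, 0.0], [-0.174, -0.985, -0.0], [0.0, -0.0, -1.0]]
ft_force: [-0.1, -0.1, 0.8]
finger_gap: 34.8
[573.91421742 170.78496922 126.08862851] 34.77721266168282 [-0.09641372 -0.08466735  0.78684208]
```

View pics/w11.png

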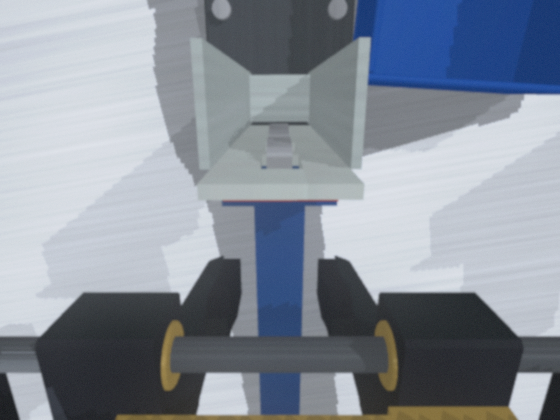

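View pics/s11c.png

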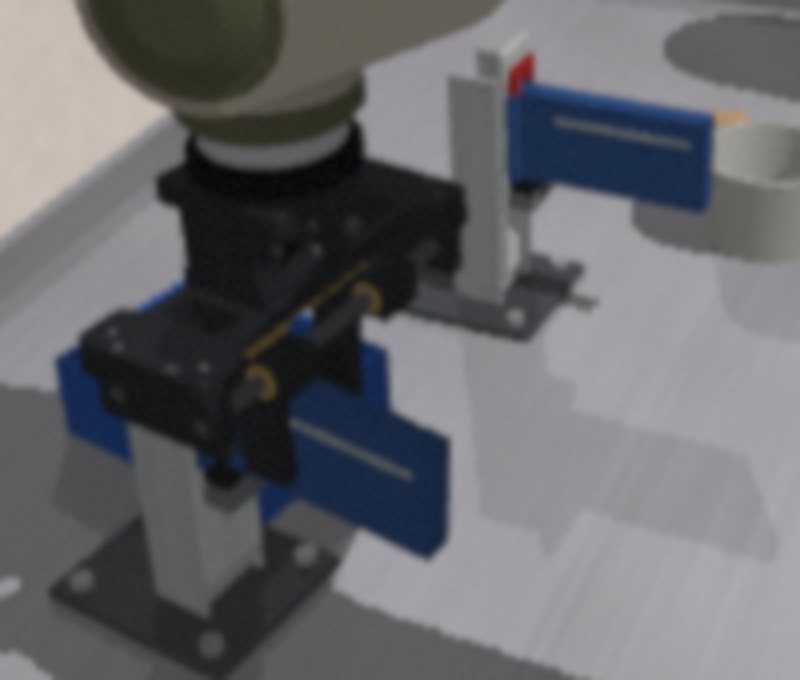

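```bash
python3 -m handwheel '[{"dx":0,"dy":0,"dz":-0.6,"roll":0,"fingers":-0.2},{"dx":0,"dy":0,"dz":-1.4,"roll":0,"fingers":-0.2},{"dx":0,"dy":0,"dz":-2.2,"roll":0,"fingers":-0.2},{"dx":0,"dy":0,"dz":-2.8,"roll":0,"fingers":-0.2},{"dx":0,"dy":0,"dz":-2.8,"roll":0,"fingers":-1}]'
python3 -m handwheel '[{"dx":0.4,"dy":0,"dz":0,"roll":0,"fingers":-1},{"dx":0.8,"dy":0,"dz":0,"roll":0,"fingers":-1},{"dx":1.2,"dy":0,"dz":0,"roll":0,"fingers":-1},{"dx":1.32,"dy":0,"dz":0,"roll":0,"fingers":-1},{"dx":1.32,"dy":0,"dz":0,"roll":0,"fingers":-1}]'
python3 - <<'E'
from h import *
o=readout.get_obs();print(o['position'],o['finger_gap'],o['ft_force']);
save('wrist','w12'); save('side','s12'); crop('s12',170,210,260,310,7,'s12c')
E
```

```text
time: 12.45
position: [574.6, 170.9, 198.0]
orientation: [[0.985, -0.174, 0.004], [-0.174, -0.985, 0.0], [0.004, -0.001, -1.0]]
ft_force: [0.5, 1.0, -0.1]
finger_gap: 29.4
time: 12.95
position: [606.1, 165.0, 195.0]
orientation: [[0.985, -0.174, -0.001], [-0.174, -0.985, -0.0], [-0.001, 0.0, -1.0]]
ft_force: [0.6, 0.6, 1.1]
finger_gap: 0.7
[606.13961341 164.95649818 195.01664425] 0.6745596077274525 [0.6178877  0.55773673 1.10945898]
```

View pics/w12.png

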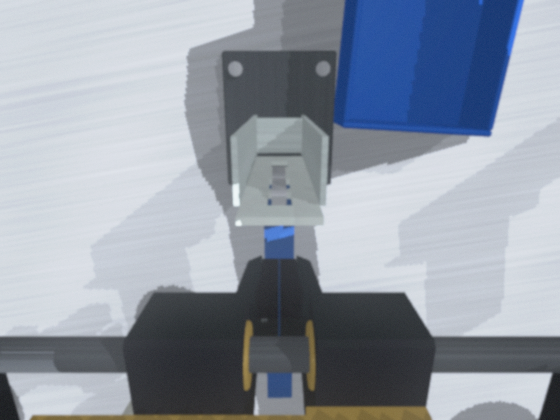

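View pics/s12c.png

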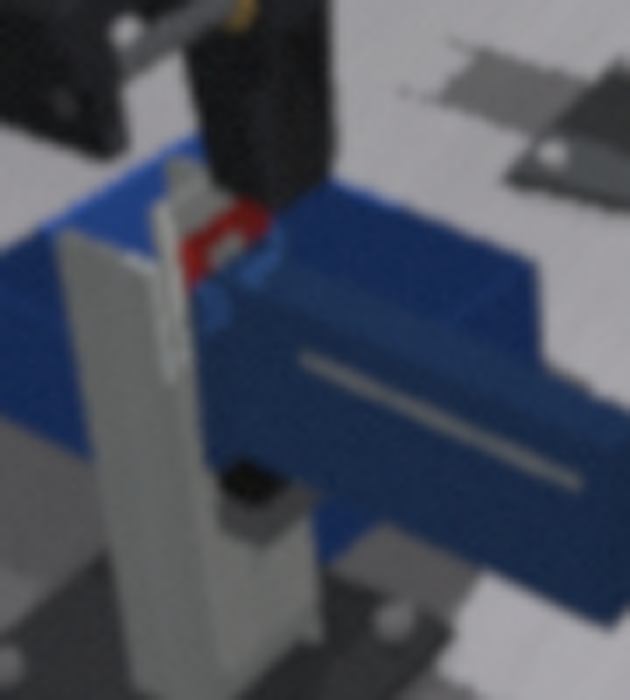

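```bash
python3 -m handwheel '[{"dx":0,"dy":0,"dz":0.4,"roll":0,"fingers":-1},{"dx":0,"dy":0,"dz":0.8,"roll":0,"fingers":-1},{"dx":0,"dy":0,"dz":1.0,"roll":0,"fingers":-1},{"dx":0,"dy":0,"dz":1.0,"roll":0,"fingers":-1}]'
python3 -m handwheel '[{"dx":0,"dy":0,"dz":0.04,"roll":0,"fingers":-1},{"dx":0,"dy":0,"dz":0.08,"roll":0,"fingers":-1},{"dx":0,"dy":0,"dz":0.08,"roll":0,"fingers":-1}]'
```

```text
time: 13.45
position: [605.8, 165.1, 169.7]
orientation: [[0.985, -0.174, -0.002], [-0.174, -0.985, -0.0], [-0.002, 0.0, -1.0]]
ft_force: [0.5, 0.0, -0.0]
finger_gap: 0.5
time: 13.75
position: [606.3, 165.1, 169.1]
orientation: [[0.985, -0.174, 0.0], [-0.174, -0.985, 0.0], [0.0, -0.0, -1.0]]
ft_force: [-0.3, 0.4, 0.4]
finger_gap: 0.7
```

```bash
python3 -m handwheel '[{"dx":0,"dy":0,"dz":0.04,"roll":0,"fingers":-1},{"dx":0,"dy":0,"dz":0.08,"roll":0,"fingers":-1},{"dx":0,"dy":0,"dz":0.08,"roll":0,"fingers":-1}]'
```

```text
time: 14.05
position: [606.2, 165.1, 166.8]
orientation: [[0.985, -0.174, -0.0], [-0.174, -0.985, 0.0], [-0.0, -0.0, -1.0]]
ft_force: [-0.4, 0.0, 0.6]
finger_gap: 0.3
```

```bash
python3 -m handwheel '[{"dx":0,"dy":0,"dz":0.04,"roll":0,"fingers":-1},{"dx":0,"dy":0,"dz":0.04,"roll":0,"fingers":-1}]'
```

```text
time: 14.25
position: [606.4, 165.1, 166.3]
orientation: [[0.985, -0.174, 0.0], [-0.174, -0.985, 0.0], [0.0, -0.0, -1.0]]
ft_force: [-0.4, -0.7, 2.6]
finger_gap: 0.5
```

```bash
python3 -m handwheel '[{"dx":0,"dy":0,"dz":0.04,"roll":0,"fingers":-1},{"dx":0,"dy":0,"dz":0.04,"roll":0,"fingers":-1}]'
```

```text
time: 14.45
position: [606.5, 165.2, 166.0]
orientation: [[0.985, -0.174, 0.001], [-0.174, -0.985, 0.0], [0.001, -0.0, -1.0]]
ft_force: [-1.4, -0.8, 6.6]
finger_gap: 0.4
```

```bash
python3 -m handwheel '[{"dx":0,"dy":0,"dz":0.04,"roll":0,"fingers":-1},{"dx":0,"dy":0,"dz":0.04,"roll":0,"fingers":-1}]'
```

```text
time: 14.65
position: [606.5, 165.2, 165.3]
orientation: [[0.985, -0.174, 0.002], [-0.174, -0.985, 0.0], [0.002, -0.001, -1.0]]
ft_force: [-3.8, -0.3, 8.0]
finger_gap: 0.4
```

```bash
python3 -m handwheel '[{"dx":0,"dy":0,"dz":0.03,"roll":0,"fingers":-1},{"dx":0,"dy":0,"dz":0.06,"roll":0,"fingers":-1},{"dx":0,"dy":0,"dz":0.06,"roll":0,"fingers":-1}]'
```

```text
time: 14.95
position: [606.7, 165.3, 164.2]
orientation: [[0.985, -0.174, 0.002], [-0.174, -0.985, 0.0], [0.002, -0.001, -1.0]]
ft_force: [-2.5, 0.6, 9.3]
finger_gap: 0.7
```

```bash
python3 -m handwheel '[{"dx":0,"dy":0,"dz":0.03,"roll":0,"fingers":-1},{"dx":0,"dy":0,"dz":0.06,"roll":0,"fingers":-1},{"dx":0,"dy":0,"dz":0.06,"roll":0,"fingers":-1}]'
```

```text
time: 15.25
position: [606.8, 165.3, 163.0]
orientation: [[0.985, -0.174, 0.003], [-0.174, -0.985, 0.0], [0.003, -0.001, -1.0]]
ft_force: [-3.3, 0.7, 12.4]
finger_gap: 0.3
```

```bash
python3 -m handwheel '[{"dx":0,"dy":0,"dz":0.03,"roll":0,"fingers":-1},{"dx":0,"dy":0,"dz":0.05,"roll":0,"fingers":-1},{"dx":0,"dy":0,"dz":0.05,"roll":0,"fingers":-1}]'
```

```text
time: 15.55
position: [606.9, 165.4, 162.0]
orientation: [[0.985, -0.174, 0.003], [-0.174, -0.985, 0.001], [0.003, -0.001, -1.0]]
ft_force: [-3.9, 1.1, 13.8]
finger_gap: 0.5
```

Run:
```python
from h import *
o=readout.get_obs();print(o['position'],o['finger_gap'],o['ft_force']);
save('side','s13'); crop('s13',170,210,260,310,7,'s13c')
```

```text
[606.88131254 165.37240863 162.03383781] 0.546771533435743 [-3.85938507  1.07968935 13.83393063]
```

View pics/s13c.png

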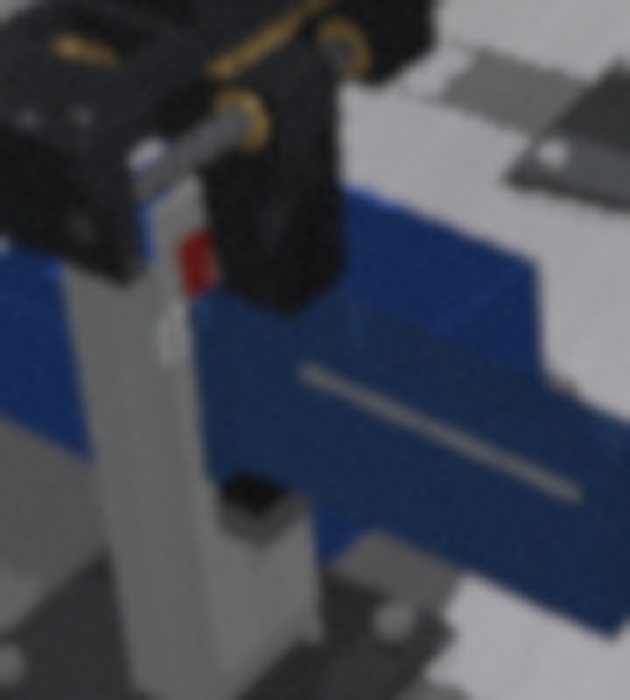

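```bash
python3 -m handwheel '[{"dx":0,"dy":0,"dz":0.02,"roll":0,"fingers":-1},{"dx":0,"dy":0,"dz":0.04,"roll":0,"fingers":-1},{"dx":0,"dy":0,"dz":0.04,"roll":0,"fingers":-1},{"dx":0,"dy":0,"dz":0.04,"roll":0,"fingers":-1}]'
```

```text
time: 16.0
position: [607.0, 165.3, 161.0]
orientation: [[0.985, -0.174, 0.004], [-0.174, -0.985, 0.001], [0.004, -0.001, -1.0]]
ft_force: [-3.6, 0.9, 13.0]
finger_gap: 0.5
```

Run:
```python
from h import *
o=readout.get_obs();print(o['position'],o['finger_gap'],o['ft_force']);
save('side','s14'); crop('s14',170,210,260,310,7,'s14c')
save('wrist','w14'); crop('w14',180,150,380,300,4,'w14c')
```

```text
[607.0126323 165.3312566 160.9816733] 0.5437989264164159 [-3.58890543  0.8930733  13.02667066]
```

View pics/s14c.png

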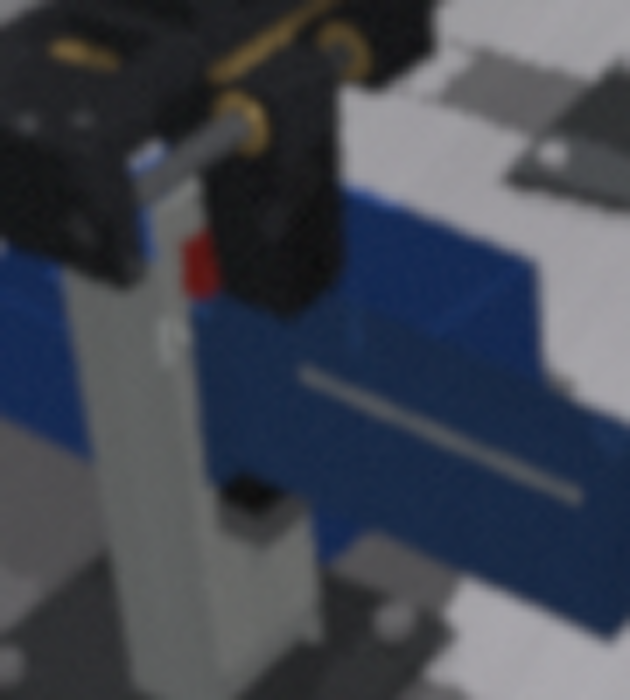

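View pics/w14c.png

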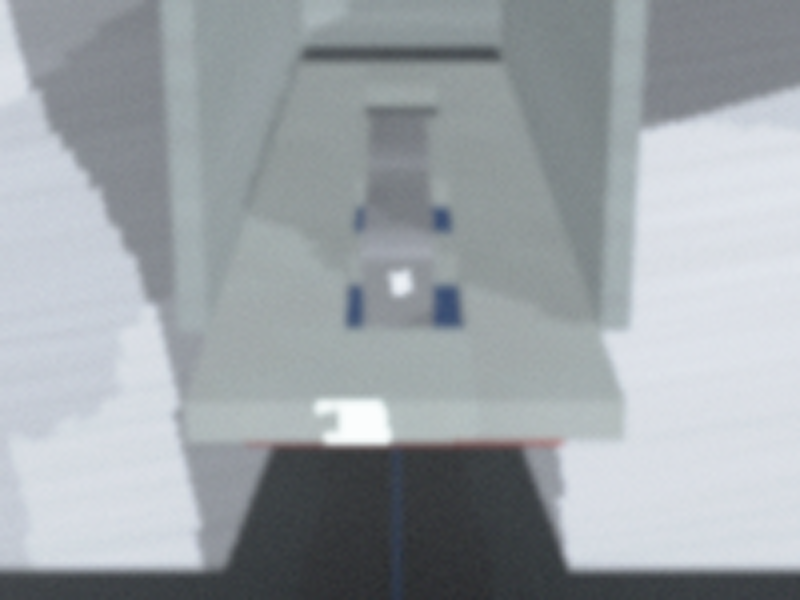

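```bash
python3 -m handwheel '[{"dx":0,"dy":0,"dz":-0.1,"roll":0,"fingers":-1},{"dx":0,"dy":0,"dz":-0.3,"roll":0,"fingers":-1},{"dx":0,"dy":0,"dz":-0.9,"roll":0,"fingers":-1},{"dx":0,"dy":0,"dz":-1.8,"roll":0,"fingers":-1},{"dx":0,"dy":0,"dz":-2.4,"roll":0,"fingers":-1}]'
python3 -m handwheel '[{"dx":-0.8,"dy":0,"dz":-0.4,"roll":0,"fingers":-1},{"dx":-1.8,"dy":0,"dz":-0.8,"roll":0,"fingers":-1},{"dx":-2.8,"dy":0,"dz":-0.8,"roll":0,"fingers":-1},{"dx":-3.2,"dy":0,"dz":-0.8,"roll":0,"fingers":-1},{"dx":-3.2,"dy":0,"dz":-0.8,"roll":0,"fingers":-1}]'
python3 - <<'E'
from h import *
o=readout.get_obs();print(o['position'],o['finger_gap'],o['ft_force']);
save('side','s15'); crop('s15',170,210,260,310,7,'s15c')
save('wrist','w15'); crop('w15',180,0,380,200,4,'w15c')
E
```

```text
time: 16.6
position: [606.4, 165.1, 220.0]
orientation: [[0.985, -0.174, 0.001], [-0.174, -0.985, 0.0], [0.001, -0.0, -1.0]]
ft_force: [0.1, -0.1, -0.3]
finger_gap: 0.6
time: 17.1
position: [527.0, 179.2, 238.9]
orientation: [[0.985, -0.173, -0.0], [-0.173, -0.985, -0.0], [-0.0, 0.0, -1.0]]
ft_force: [-0.1, 0.6, 0.2]
finger_gap: 0.2
[526.9962372  179.208117   238.94934174] 0.2377927365155472 [-0.06923626  0.64194502  0.16176938]
```

View pics/s15c.png

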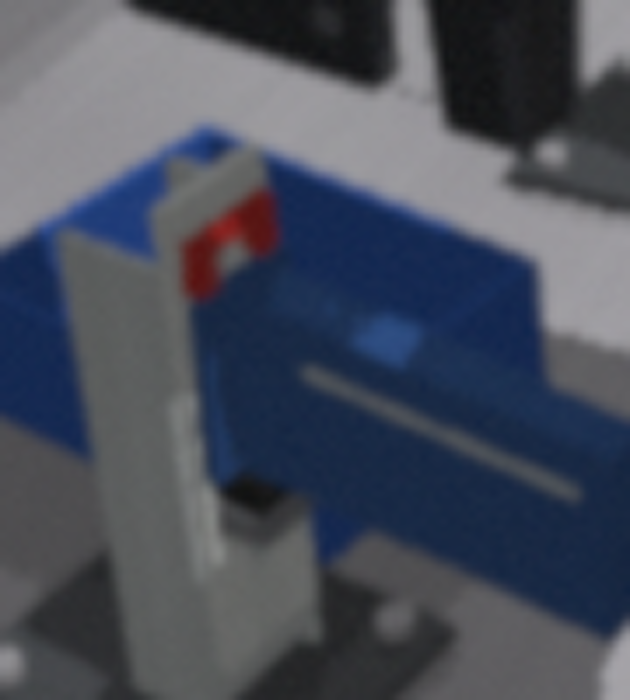

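View pics/w15c.png

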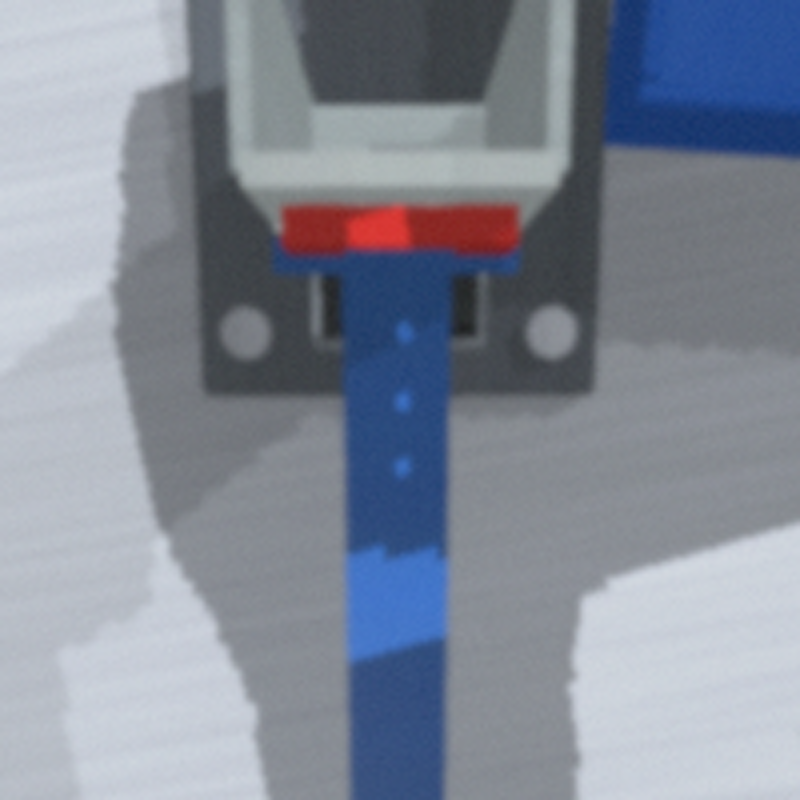

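Run:
```python
from h import *
np.set_printoptions(suppress=True,linewidth=200,precision=2)
im,d,p=load('w15');W=world(d,p)
m=lambda r0,r1,c0,c1:W[r0:r1,c0:c1].reshape(-1,3)
print('posttop',np.median(m(39,45,250,310),0),'red top',np.median(m(53,58,255,305),0),'plate top',np.median(m(65,67,251,262),0),np.median(m(65,67,297,307),0),'arm near',np.median(m(70,80,270,288),0),'arm far',np.median(m(180,198,270,288),0),'stop',np.median(m(72,82,261,265),0))
ax=p; u=np.array([.985,-.174])
print('red front along',np.percentile(m(52,62,255,305)[:,:2]@u,[5,50,95]),'strip front',np.percentile(m(38,47,250,310)[:,:2]@u,[5,50,95]))
# arm pitch & yaw
A=m(66,205,268,290); A=A[(A[:,2]>140)]; c=np.linalg.lstsq(np.c_[A[:,:2]@u,np.ones(len(A))],A[:,2],rcond=None)[0]; print('slope deg',np.degrees(np.arctan(c[0])))
```

```text
posttop [631.31 158.43 190.03] red top [626.23 159.31 178.57] plate top [624.57 173.52 161.87] [619.88 147.3  162.08] arm near [617.38 161.41 161.67] arm far [547.89 173.68 157.71] stop [620.82 173.06  99.53]
red front along [586.13 588.28 590.6 ] strip front [592.23 594.08 595.92]
slope deg 5.673110318005141
```

Run:
```python
from h import *
np.set_printoptions(suppress=True,linewidth=200,precision=2)
im,d,p=load('w15');W=world(d,p); u=np.array([.985,-.174])
for r in range(64,260,10):
    q=np.median(W[r:r+3,270:288].reshape(-1,3),0); print(r,q,(q[:2]@u).round(1))
```

```text
64 [622.52 160.75 162.29] 585.2
74 [617.14 161.46 161.56] 579.8
84 [611.64 162.67 161.2 ] 574.2
94 [606.05 163.42 160.9 ] 568.5
104 [600.36 164.43 160.73] 562.7
114 [594.52 165.46 160.23] 556.8
124 [588.63 166.52 159.97] 550.8
134 [582.52 167.59 159.62] 544.6
144 [576.4  168.69 159.31] 538.4
154 [569.94 169.78 158.75] 531.9
164 [563.57 170.96 158.49] 525.4
174 [556.98 172.11 158.35] 518.7
184 [550.3  173.3  157.92] 511.9
194 [543.44 174.5  157.41] 504.9
204 [536.44 175.73 156.97] 497.8
214 [529.37 177.02 156.75] 490.6
224 [521.91 178.37 156.14] 483.0
234 [514.34 179.66 155.64] 475.4
244 [506.62 181.07 155.09] 467.5
254 [498.64 182.46 154.65] 459.4
```

View pics/w15.png

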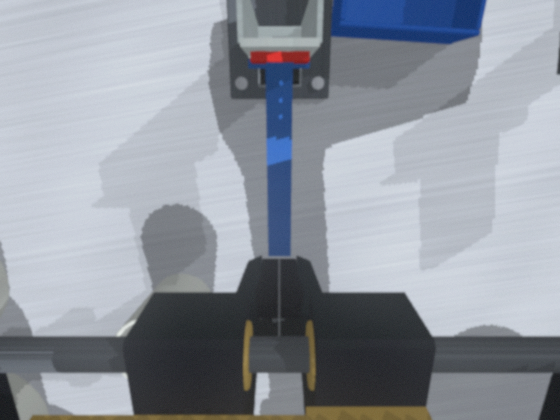

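```bash
python3 -m handwheel '[{"dx":-0.8,"dy":0,"dz":-0.4,"roll":0,"fingers":-1},{"dx":-1.2,"dy":0,"dz":-0.8,"roll":0,"fingers":-1},{"dx":-1.2,"dy":0,"dz":-0.8,"roll":0,"fingers":-1},{"dx":-1.2,"dy":0,"dz":-0.8,"roll":0,"fingers":-1},{"dx":-1.2,"dy":0,"dz":-0.8,"roll":0,"fingers":-1}]'
python3 - <<'E'
from h import *
np.set_printoptions(suppress=True,linewidth=200,precision=2)
im,d,p=save('wrist','w16'); W=world(d,p); g=im.astype(int); u=np.array([.985,-.174]); n=np.array([.174,.985])
def fit(W,m,u):
    A=W[m]; s=A[:,:2]@u; c=np.polyfit(s,A[:,2],1); k=abs(A[:,2]-np.polyval(c,s))<2.5; c=np.polyfit(s[k],A[k,2],1); return np.degrees(np.arctan(c[0])), k.sum(), s[k].min(),s[k].max()
print('wrist slope',fit(W,(g[:,:,2]>g[:,:,0]+20)&(abs(W[:,:,2]-158)<7),u))
im,d,p=save('top','t16'); W=world(d,p); g=im.astype(int)
b=(g[:,:,2]>g[:,:,0]+20)&(abs(W[:,:,2]-158)<8)
v,uu=np.nonzero(b); 
print('top bare',fit(W,b&(W[:,:,1]>100),u)); print('top fitted',fit(W,b&(W[:,:,1]<0),np.array([1,0.05])))
im,d,p=save('side','s16'); W=world(d,p); g=im.astype(int); reg=np.zeros(d.shape,bool); reg[266:290,196:222]=1
P=W[reg&(g.sum(2)<90)]; print('stop dark z pct',np.percentile(P[:,2],[50,90,97]))
crop('s16',160,200,280,320,6,'s16c')
E
```

```text
time: 17.7
position: [498.4, 184.0, 258.2]
orientation: [[0.985, -0.174, -0.0], [-0.174, -0.985, -0.0], [-0.0, 0.0, -1.0]]
ft_force: [1.0, -0.1, -0.0]
finger_gap: 0.3
wrist slope (np.float64(3.2367377288359136), np.int64(4917), np.float64(457.7710150943627), np.float64(587.9166888488454))
top bare (np.float64(3.1004821930867017), np.int64(258), np.float64(458.46764028124426), np.float64(587.930530286985))
top fitted (np.float64(0.046376920180302456), np.int64(287), np.float64(461.6973522765513), np.float64(585.4774698603453))
stop dark z pct [ 99.21 100.26 100.88]
```

View pics/s16c.png

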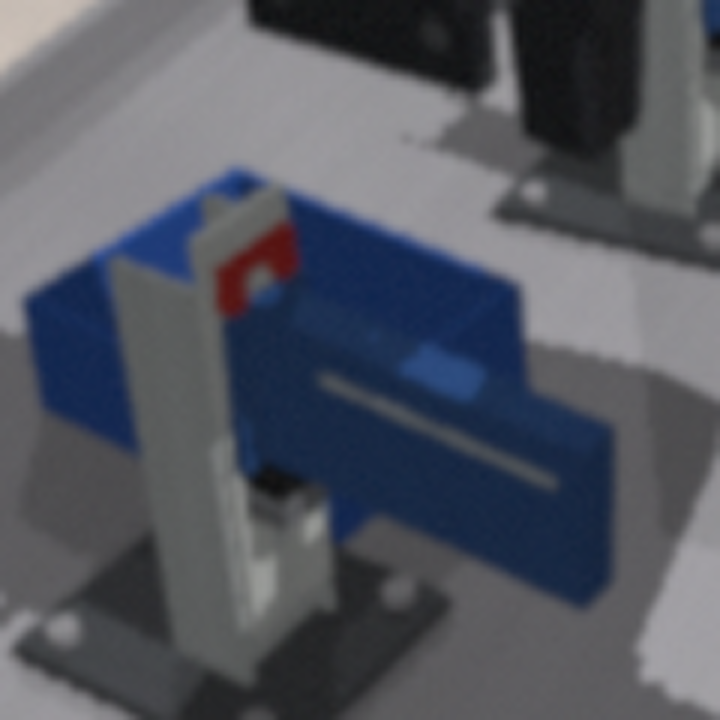

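Run:
```python
from h import *
print(r.close_job())
```

```text
the job is handed in; nothing more can be done
None
```

The bracket is hanging on the bare post with both tabs hooked and the red catch sprung out over its end plate. I have handed the job in; no verdict was reported.

I gripped the bracket near its centre of mass and lined it up with the post using the wrist camera. I eased the tabs into the slots, with about 5 N on the face, and lowered it onto the stop. I then let go and pressed at the press spot with shut fingers, at about 14 N, until the catch came out. It took about 18 s of the 72 s allowed.

Last checks, with the arm well clear and its force reading near zero:

| Check | Measured | Required |
|---|---|---|
| Plate top height | 162 mm (locked height) | about 162 mm |
| Stop pressed in | about 4 mm | at least 2.8 mm |
| Catch out of the face | about 6 mm | within 1.2 mm of fully out |
| Arm level | 3.1–3.2° nose-down | within 6° |

- **Sag:** the fitted bracket sits level at about 0°, while this one droops slightly in the play of the slots.
- **Differing readings:** a rough first fit of the arm's slope gave 5.7°. Row-by-row readings and fits from the wrist and top cameras gave 3.1–3.5°, so I took the first one as contaminated.
- **Not measured at the end:** I did not re-measure the moulds, basket or brush. The arm passed above them or kept clear and felt no unexpected contact.

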